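# Set out cups on coasters from the spring caddy

## Task

Guests are coming: first slide the heavy candle pot off the serving mat into the orange ring, keeping it on the shelf all the way, never lifting it. Then take coasters from the top of the spring caddy, as many as there are cups on the riser, lay each flat inside a white ring of its own on the mat, and stand one cup upright in the middle of each coaster. Leave the spare coasters in the caddy and the pot in its ring, knock no cup over, and do not disturb the console or the cartridge.

Things in the scene. Friction and masses are not known exactly. Their poses are not given: they have to be found in the camera images.
- pot: heavy squat lidded candle pot (one rigid piece, about 0.75 kg), terracotta with felt underside and blue lid, 116 mm across the lid (112 mm body), lid top at 36 mm; a white upright bar grip on the lid, 50 mm long along the pot's own x, 14 mm thick along its own y, rising from 36 to 62 mm height. Origin: centre of the underside, z up. Starts near the middle of the mat
- potmark: flat orange ring on the shelf (inner diameter 132 mm, no thickness to feel): the pot's parking place. Origin: ring centre on the shelf surface
- mat: flush grey serving mat, 190 mm square, no thickness to feel (its surface is the shelf, z = 0), with four white rings 80 mm in inner diameter, their centres at 48 mm along +-x and +-y from the middle. Origin: its middle
- caddy: white fixed coaster caddy: base 96 mm square; four brass posts (8 mm thick, tops at z 96 mm) at +-26.5 mm along its own x and y; its four sides are open between the posts (45 mm) for fingers. Origin: underside centre, below the stack's middle. A soft spring (14 mm per 0.8 N) lifts the next coaster as one is taken: the top of the stack stays about 100 mm above the shelf
- riser: fixed clear acrylic riser with two tiers, each 85 mm deep (its own x) and 165 mm wide (its own y): low tier on its -x side, top at 30 mm, high tier on its +x side, top at 60 mm. Origin: centre of the underside
- console: black handheld console lying flat, 82 x 150 x 18 mm; a bystander. Origin: centre of the underside
- cartridge: grey plastic cartridge lying flat, 65 x 57 x 8 mm; a bystander. Origin: centre of the underside
- place1 (a point): centre of one of the four white rings on the mat, on the shelf surface
- place2 (a point): centre of one of the four white rings on the mat, on the shelf surface
- place3 (a point): centre of one of the four white rings on the mat, on the shelf surface
- place4 (a point): centre of one of the four white rings on the mat, on the shelf surface
- coaster1: round ceramic coaster, white with blue and yellow top, 14 mm thick, 80 g: rim 64 mm in diameter in its upper 8 mm, cork foot 54 mm in diameter in its lower 6 mm (so there is a 6 mm gap between the rims of stacked ones). Origin: centre of the underside. All five are alike and start stacked in the caddy, this one lowest
- coaster2: round ceramic coaster, white with blue and yellow top, 14 mm thick, 80 g: rim 64 mm in diameter in its upper 8 mm, cork foot 54 mm in diameter in its lower 6 mm (so there is a 6 mm gap between the rims of stacked ones). Origin: centre of the underside. All five are alike and start stacked in the caddy
- coaster3: round ceramic coaster, white with blue and yellow top, 14 mm thick, 80 g: rim 64 mm in diameter in its upper 8 mm, cork foot 54 mm in diameter in its lower 6 mm (so there is a 6 mm gap between the rims of stacked ones). Origin: centre of the underside. All five are alike and start stacked in the caddy
- coaster4: round ceramic coaster, white with blue and yellow top, 14 mm thick, 80 g: rim 64 mm in diameter in its upper 8 mm, cork foot 54 mm in diameter in its lower 6 mm (so there is a 6 mm gap between the rims of stacked ones). Origin: centre of the underside. All five are alike and start stacked in the caddy
- coaster5: round ceramic coaster, white with blue and yellow top, 14 mm thick, 80 g: rim 64 mm in diameter in its upper 8 mm, cork foot 54 mm in diameter in its lower 6 mm (so there is a 6 mm gap between the rims of stacked ones). Origin: centre of the underside. All five are alike and start stacked in the caddy, this one on top
- cup1: small handleless terracotta cup, 55 mm tall, 47 mm across the foot and 50 mm across the rim, wall 4 mm, about 110 g. Origin: centre of the underside. Stands upright on the riser at the start; three or four of the four cups are there, all alike
- cup2: small handleless terracotta cup, 55 mm tall, 47 mm across the foot and 50 mm across the rim, wall 4 mm, about 110 g. Origin: centre of the underside. Stands upright on the riser at the start; three or four of the four cups are there, all alike
- cup3: small handleless terracotta cup, 55 mm tall, 47 mm across the foot and 50 mm across the rim, wall 4 mm, about 110 g. Origin: centre of the underside. Stands upright on the riser at the start; three or four of the four cups are there, all alike
- cup4: small handleless terracotta cup, 55 mm tall, 47 mm across the foot and 50 mm across the rim, wall 4 mm, about 110 g. Origin: centre of the underside. Stands upright on the riser at the start; three or four of the four cups are there, all alike

How it is judged:
By the outcome, as a careful person would: the job done as asked, in the order asked, and still so for the second after the job is handed in, with the robot touching nothing.
Of cup1, cup2, cup3, cup4 only 3 to 4 are there at a start; the rules pass over those that are not, and their reading is None.
At some moment in a run one of pot may be knocked a few centimetres aside while the robot is not near it.
It also fails if it takes over 210 s, if anything falls off the work surface, if the arm or the gripper's body presses on something with over 40 N, if the wrist force passes 120 N, or if a joint passes its speed limit or range.

## Robot

A 7-joint arm with a two-finger parallel gripper is mounted at the origin on the work surface. World frame = base frame: x ahead of the robot, y to its left, z up, the work surface at z = 0. Lengths are in mm, angles in degrees, forces in N, time in s.
With the tool pointing down it reaches from about 400 to 875 mm from the base axis. Payload 19.3 kg.
Tool frame: the origin (TCP) lies midway between the tips of the shut fingers; the grasp point (between the pads) lies 19 mm behind it (pinch_z is the distance from the TCP to the grasp point, in mm); z points along the fingers, y is the line along which they close (so a half turn about z gives the same grasp; the last joint's range is limited). The gripper opens to 85 mm and grips with 20 to 120 N. Pads are 22 mm wide; open, the fingers measure 114 mm over their backs; the gripper's body (76 mm by 85 mm) begins 54 mm behind the grasp point. The pads swing forward as they close: fully open they stand 13 mm farther back than shut.
Start: joints at [62.384, 29.874, -2.08, 91.645, 1.215, 58.505, -6.463], TCP at [250.134, -572.754, 197.791] pointing down, gripper open.
Joint ranges: [-166.77, 166.77], [-17.47, 122.26], [-85.68, 81.53], [9.62, 139.38], [-72.42, 252.41], [9.2, 110.78], [-144.41, 144.41]. Speed limits (degrees/s): [108.29, 108.29, 136.94, 136.94, 172.46, 172.46, 172.46].

## Interface

Orientations are given as a 3x3 rotation matrix whose columns are the frame's x, y, z axes.
In Python, from cell import * gives the robot as it stands.
- The arm moves only by the tool jog_arm, never from a script. Its argument "motion" is text: rows parted by semicolons, each of 4 numbers parted by spaces: the shift along the tool's x, y, z in cm, then the turn about the tool's z in rad. In form: tx ty tz spin; .... A call has 1 to 12 rows; each row is the pose to reach, as a shift and turn from the pose commanded when the call began, along the tool's axes at that moment; what a row does not reach only later rows make up. A row lasts 1/10 s, in which the tool goes at most 50 mm and 8.59 degrees, less where a joint would pass 70% of its speed; a pose out of reach is approached as far as the arm can. A call with a gripper value outside its range is refused whole. "jaw" is the closure in counts, from 0 (fully open) to 255 (shut), set as the call begins (left out, the last holds). The fingers move at their own pace and stop on an object; "newtons" is the grip in N (left out, the last holds). Time passes only in rows, so rows that repeat a pose let the fingers close. It gives the time, the measured TCP pose, the force, the opening and the grip force at its end, in the units of the state.
- observe(): the state, without advancing time (a new reading comes with each control period).
- get_image(name): name is "side" or "top"; returns a dict with "img" (420x560x3 uint8, blue, green, red), "fx", "fy", "cx", "cy" (pixels), "k1" (the pictures are not rectified: a ray, as slopes to the right and down, at radius r is drawn at 1 + k1 r^2 times it, then the intrinsics apply), "R" (3x3) and "t" (3): a world point X has camera coordinates R X + t. Camera axes: x right, y down, z forward; pixel columns grow to the right and rows downward; lengths in mm; the calibration is good to about 2 mm. A picture is of the moment at which its call begins. There is no depth.
- job_done(): hands the job in; it is judged then, once.
The state is a dict: "time_s": time; "joint_pos": joint angles; "dq": joint speeds; "tau": joint torques, N m; "eef_pos": TCP position; "tcp_rot": TCP orientation; "wrist_force": force on the tool from outside, world axes, zero at the start; "moment": the same for the moment, N m; "grip_width": finger opening in mm; "grip_force": force on a finger pad.
Only numpy, scipy, OpenCV 4.12 (cv2) and the standard library are available. Lean on these libraries where they do the work, as an engineer would, in place of code of your own. Each camera call takes 0.05 s, during which the arm holds its last target. There are 200 camera calls.

## Working session

There is one attempt and no reset: what is moved stays moved. The work goes in short steps, Python scripts to look and compute and a tool call to move; the robot and the scene stay as the last step left them, time stands still between calls to the robot, and variables do not carry over. Pictures are saved under pics/ and viewed, at most 14 in all, crops included, and the job is handed in when it is done.

Besides the shell and the picture viewer there is one more tool, called after ">>>" in YAML: its name, and indented under it one key for each argument. jog_arm: Moves the arm, as the interface text tells. Its arguments: {"type":"object","properties":{"motion":{"type":"string"},"jaw":{"type":"number"},"newtons":{"type":"number"}},"required":["motion"]}

```bash
ls; mkdir -p pics; python3 - <<'E'
from cell import *
import cv2, numpy as np
for n in("top","side"):
    d=get_image(n); cv2.imwrite(f"pics/{n}0.png",d["img"]); print(n,{k:np.round(v,4).tolist() for k,v in d.items() if k!="img"})
s=observe();print({k:np.round(v,3).tolist() for k,v in s.items()})
E
```

```text
pics
top {'fx': 518.1137, 'fy': 518.1137, 'cx': 284.157, 'cy': 203.6015, 'k1': -0.2004, 'R': [[0.0247, -0.9995, -0.0213], [-0.9859, -0.0209, -0.1663], [0.1657, 0.0251, -0.9858]], 't': [12.3904, 637.5398, 1208.0044]}
side {'fx': 430.88, 'fy': 430.88, 'cx': 280.538, 'cy': 209.5658, 'k1': -0.1212, 'R': [[0.9829, -0.1828, 0.0219], [-0.0892, -0.5767, -0.8121], [0.161, 0.7963, -0.5831]], 't': [-595.0563, 148.2289, 1039.5683]}
{'time_s': 0.1, 'joint_pos': [62.385, 29.906, -2.083, 91.669, 1.213, 58.506, -6.464], 'dq': [-0.02, -0.102, 0.036, -0.011, -0.024, 0.052, -0.036], 'tau': [0.004, -92.848, 1.984, -37.053, 0.018, 0.005, -0.0], 'eef_pos': [249.998, -572.451, 197.284], 'tcp_rot': [[0.916, 0.4, -0.0], [0.4, -0.916, 0.001], [-0.0, -0.001, -1.0]], 'wrist_force': [-0.436, -0.044, -0.654], 'moment': [-0.011, -0.03, 0.038], 'grip_force': 0.0, 'grip_width': 85.682}
```

View pics/top0.png

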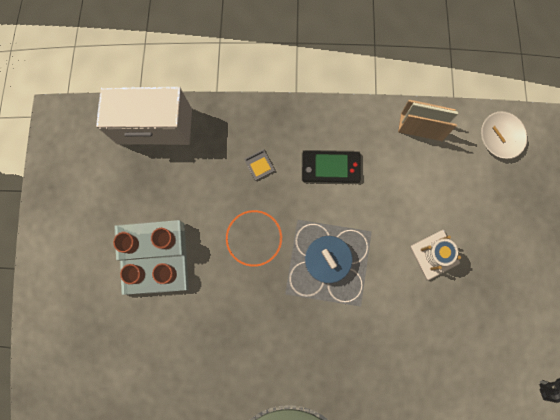

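View pics/side0.png

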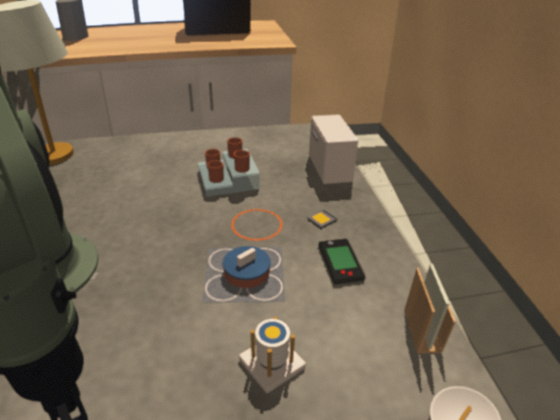

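Four cups stand on the riser (rims in the top view near (125,242), (163,238), (132,274), (164,273)). The pot is at (328,258), the orange ring at (254,238) and the caddy at (440,255). In the side view the pot sits mid-mat and the coaster stack is at (272,335). Next I measure.

```bash
cat > h.py <<'E'
from cell import *
import cv2, numpy as np
def shot(n="top"):
    d=get_image(n); d["K"]=np.array([[d["fx"],0,d["cx"]],[0,d["fy"],d["cy"]],[0,0,1.]])
    d["D"]=np.array([d["k1"],0,0,0.]); d["R"]=np.array(d["R"]); d["t"]=np.array(d["t"]); return d
def p2w(d,uv,z):
    q=cv2.undistortPoints(np.float64(uv).reshape(-1,1,2),d["K"],d["D"])[:,0]
    r=np.c_[q,np.ones(len(q))]@d["R"]; c=-d["R"].T@d["t"]
    return c+r*((z-c[2])/r[:,2])[:,None]
def w2p(d,X):
    return cv2.projectPoints(np.float64(X).reshape(-1,1,3),cv2.Rodrigues(d["R"])[0],d["t"],d["K"],d["D"])[0][:,0]
def rect(d,x0,x1,y0,y1,z,s=2):
    "plan view at height z, s px/mm: up=+x, left=+y"
    X,Y=np.meshgrid(np.arange(x1,x0,-1/s),np.arange(y1,y0,-1/s),indexing="ij")
    m=w2p(d,np.stack([X,Y,X*0+z],-1).reshape(-1,3)).reshape(*X.shape,2).astype(np.float32)
    return cv2.remap(d["img"],m[...,0],m[...,1],cv2.INTER_CUBIC)
def blobs(d,lo,hi,box,amin=15):
    h=cv2.cvtColor(d["img"],cv2.COLOR_BGR2HSV); m=cv2.inRange(h,np.array(lo),np.array(hi))
    k=np.zeros_like(m); u0,v0,u1,v1=box; k[v0:v1,u0:u1]=255
    n,l,st,c=cv2.connectedComponentsWithStats(m&k); return [(c[i],st[i,4],np.argwhere(l==i)[:,::-1].astype(float)) for i in range(1,n) if st[i,4]>=amin]
def ell(d,pts,z):
    "hull of pixels -> plane -> fitted circle-ish: centre, diameters"
    w=p2w(d,cv2.convexHull(np.float32(pts))[:,0],z)[:,:2].astype(np.float32)
    (c,ax,a)=cv2.fitEllipse(w); return np.round([*c,*ax],1)
def ringscore(d,P,r):
    a=np.linspace(0,2*np.pi,120,endpoint=False); g=cv2.cvtColor(d["img"],cv2.COLOR_BGR2GRAY).astype(np.float32)
    X=np.concatenate([np.c_[p[0]+r*np.cos(a),p[1]+r*np.sin(a),0*a] for p in P]); m=w2p(d,X).astype(np.float32)
    return cv2.remap(g,m[None,:,0],m[None,:,1],cv2.INTER_LINEAR)[0].mean()
def ringsof(v):
    c,s=np.cos(v[2]),np.sin(v[2]); return [(v[0]+48*(i*c-j*s),v[1]+48*(i*s+j*c)) for i in(1,-1) for j in(1,-1)]
def go(x,y,z,yaw=None,n=1):
    "deltas in tool axes from the measured pose; yaw = world angle of tool x"
    s=observe(); R=np.array(s["tcp_rot"]); p=np.array(s["eef_pos"]); y0=np.degrees(np.arctan2(R[1,0],R[0,0]))
    dl=R.T@(np.array([x,y,z])-p)/10; sp=0 if yaw is None else -np.radians((yaw-y0+90)%180-90)
    print("t",round(s["time_s"],1),"pos",np.round(p,1),"yaw",round(y0,1),"w",round(s["grip_width"],1),"-> rows",np.round(dl,2),round(sp,3))
E
python3 - <<'E'
from h import *
from scipy.optimize import minimize
d=shot()
print("orange",[(b[1],ell(d,b[2],0)) for b in blobs(d,(3,150,120),(18,255,255),(215,200,300,280))])
print("lid",[(b[1],ell(d,b[2],36)) for b in blobs(d,(95,90,40),(125,255,255),(290,220,370,300),200)])
for b in blobs(d,(0,90,30),(12,255,255),(105,215,190,300),40): print("cup",b[0].round(),b[1],ell(d,b[2],85),ell(d,b[2],115))
print("coaster",[(b[1],ell(d,b[2],100)) for b in blobs(d,(95,100,40),(125,255,255),(400,220,480,290),10)])
bar=blobs(d,(0,0,150),(179,70,255),(305,235,350,285),30)
for b in bar:
    w=p2w(d,b[2],62)[:,:2]; print("bar",b[1],w.mean(0).round(1),cv2.minAreaRect(w.astype(np.float32)))
best=None
lid=p2w(d,[[328,258]],36)[0]; print(lid)
for th in np.radians(np.arange(-45,45,5)):
  r=minimize(lambda v:-ringscore(d,ringsof(v),41.5),[lid[0],lid[1],th],method="Nelder-Mead",options=dict(initial_simplex=[[lid[0]+a,lid[1]+b,th+c] for a,b,c in((0,0,0),(15,0,0),(0,15,0),(0,0,.1))]))
  if best is None or r.fun<best.fun: best=r
print("mat",best.x[:2],np.degrees(best.x[2]),best.fun, np.round(ringsof(best.x),1).tolist())
x,y=best.x[:2]
cx,cy,_=p2w(d,[[440,255]],100)[0]
print("cad~",cx,cy)
A=rect(d,cx-70,cx+70,cy-70,cy+70,100,4); B=rect(d,x-70,x+70,y-70,y+70,36,4)[:560]
cv2.imwrite("pics/crop1.png",cv2.resize(np.hstack([A,B]),(800,400)))
E
```

```text
orange [(np.int32(328), array([557.4, 103.9, 141.5, 141.7]))]
lid []
cup [162. 238.] 400 [541.8 315.1  48.6  60.4] [539.  307.2  47.4  58.9]
cup [125. 243.] 421 [528.5 407.1  49.7  65.3] [526.  396.9  48.5  63.7]
cup [163. 273.] 389 [458.3 307.7  48.3  57.8] [457.6 300.   47.1  56.4]
cup [132. 274.] 395 [453.9 386.2  48.2  61.4] [453.3 376.5  47.   59.9]
coaster []
bar 119 [506.1 -82.3] ((506.1235656738281, -82.29656219482422), (48.92776107788086, 13.533773422241211), 31.836652755737305)
[508.24194762 -82.406996    36.        ]
mat [499.8809335  -85.98150134] -7.936381983872865 -152.6609344482422 [[554.0, -45.1], [540.8, -140.1], [459.0, -31.8], [445.7, -126.9]]
cad~ 515.1266499133119 -341.6203944108765
```

View pics/crop1.png

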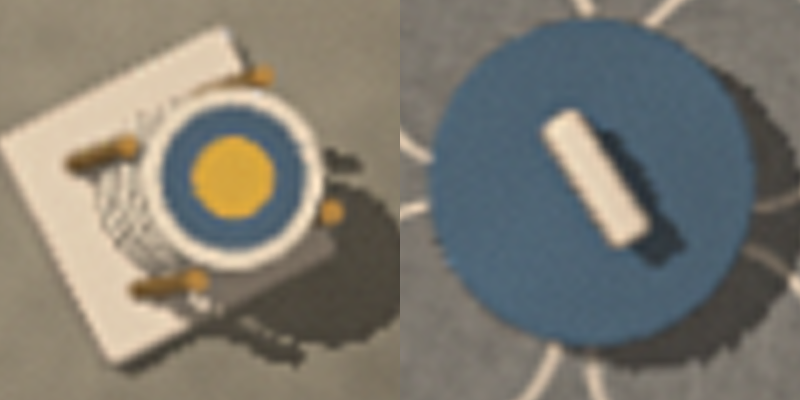

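The crop shows the coaster top centred at (232,178) with four posts around it, giving a caddy centre near (523,-353) with axes at 28°. The pot lid is centred near (506,-83) and its bar lies at about 30°. Moving to the pot.

```bash
python3 -c "
from h import *
go(506,-82.5,150,30)
d=shot()
for n,a in (('lid',((85,50,40),(130,255,255),(290,220,370,300),200)),('coast',((85,50,40),(130,255,255),(400,220,480,290),20))):
    print(n,[(b[1],ell(d,b[2],36 if n=='lid' else 100)) for b in blobs(d,*a)])
"
```

```text
t 0.1 pos [ 250.  -572.5  197.4] yaw 23.6 w 85.4 -> rows [ 43.07 -34.66   4.77] -0.112
lid [(np.int32(1536), array([506. , -83.3, 112.6, 113.4]))]
coast [(np.int32(176), array([ 523.1, -353.1,   46.1,   47.2]))]
```

>>> jog_arm:
  motion: "43.1 -34.7 4 -0.11;43.1 -34.7 4 -0.11;43.1 -34.7 4 -0.11;43.1 -34.7 4 -0.11;43.1 -34.7 4 -0.11;43.1 -34.7 4 -0.11;43.1 -34.7 4 -0.11;43.1 -34.7 4 -0.11;43.1 -34.7 4 -0.11;43.1 -34.7 4 -0.11;43.1 -34.7 4 -0.11;43.1 -34.7 4 -0.11"
  jaw: 130
  newtons: 40

```text
time_s: 1.4
eef_pos: [508.3, -76.0, 157.5]
tcp_rot: [[0.863, 0.505, 0.001], [0.505, -0.863, 0.002], [0.002, -0.002, -1.0]]
wrist_force: [-1.3, -1.3, 0.4]
grip_width: 42.3
grip_force: 0.0
```

>>> jog_arm:
  motion: "0 0 0 0;0 0 0 0"

```text
time_s: 1.6
eef_pos: [505.7, -83.4, 157.7]
tcp_rot: [[0.867, 0.498, -0.0], [0.498, -0.867, -0.001], [-0.001, 0.0, -1.0]]
wrist_force: [-0.3, -0.1, -0.1]
grip_width: 42.0
grip_force: 0.0
```

```bash
python3 -c "
from h import *
go(506,-82.5,41,30)"
```

```text
t 1.6 pos [505.7 -83.4 157.7] yaw 29.8 w 42.0 -> rows [ 0.07 -0.06 11.67] -0.003
```

>>> jog_arm:
  motion: "0 0 4 0;0 0 8 0;0 0 11 0;0 0 11.65 0;0 0 11.65 0;0 0 11.65 0"

```text
time_s: 2.2
eef_pos: [506.9, -83.0, 42.7]
tcp_rot: [[0.867, 0.497, 0.002], [0.497, -0.867, -0.0], [0.001, 0.001, -1.0]]
wrist_force: [0.9, -0.7, 0.2]
grip_width: 41.8
grip_force: 0.0
```

>>> jog_arm:
  motion: "0 0 0 0;0 0 0 0;0 0 0 0;0 0 0 0;0 0 0 0;0 0 0 0"
  jaw: 255

```text
time_s: 2.8
eef_pos: [506.3, -82.2, 41.3]
tcp_rot: [[0.867, 0.498, 0.0], [0.498, -0.867, 0.0], [0.0, -0.0, -1.0]]
wrist_force: [0.9, 0.6, 0.3]
grip_width: -0.1
grip_force: 0.0
```

```bash
python3 -c "
from h import *
go(557.4,103.9,41,30)"
```

```text
t 2.8 pos [506.3 -82.2  41.3] yaw 29.9 w -0.1 -> rows [ 13.71 -13.59   0.03] -0.002
```

The fingers shut on nothing, so the pot was probably knocked. Looking.

```bash
python3 -c "
from h import *
d=shot();print([(b[1],b[0],ell(d,b[2],36)) for b in blobs(d,(85,50,40),(130,255,255),(220,180,400,320),100)])
cv2.imwrite('pics/t1.png',cv2.resize(d['img'][170:330,220:420],(800,640))[:600])
"
```

```text
[]
```

View pics/t1.png

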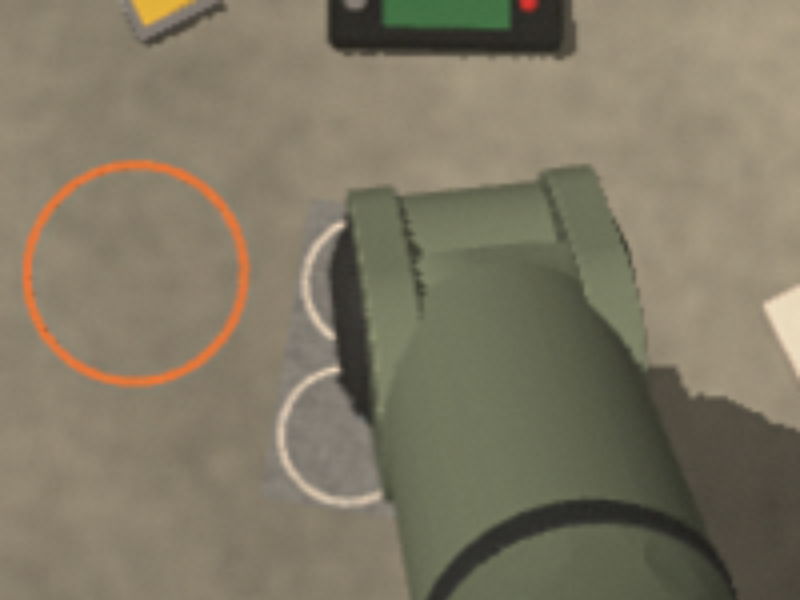

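The arm hides the pot in the top view (orange ring at (135,272) in the crop is clear). Checking the side view.

```bash
python3 -c "
from h import *
d=shot('side');print([(b[1],b[0],ell(d,b[2],36)) for b in blobs(d,(85,50,30),(130,255,255),(180,200,330,310),60)])
cv2.imwrite('pics/s1.png',cv2.resize(d['img'][180:330,150:350],(800,600)))
"
```

```text
[(np.int32(914), array([246.30962801, 264.15973742]), array([504.7, -87.5, 112.9, 114.2]))]
```

View pics/s1.png

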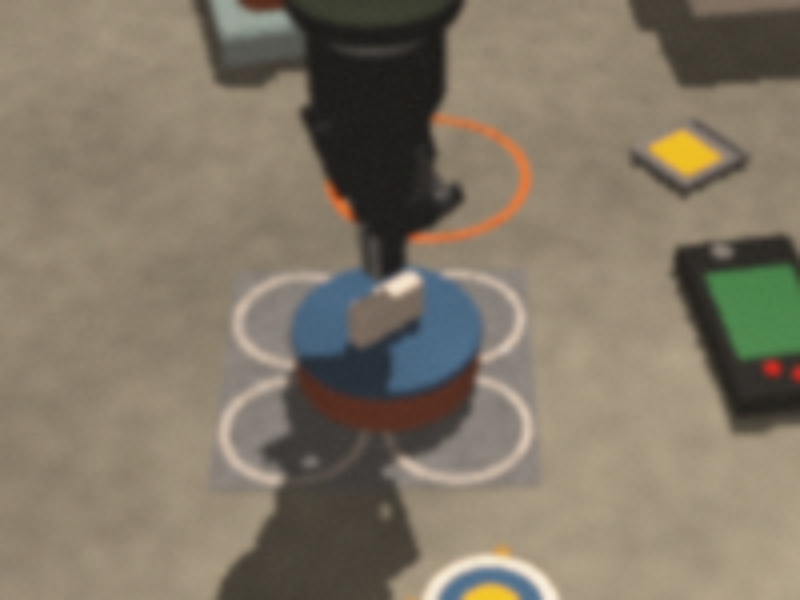

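```bash
python3 -c "
from h import *
d=shot('side')
f=lambda x,y:[150+x/4,180+y/4]
print(p2w(d,[f(350,347),f(423,315)],36), p2w(d,[f(350,318),f(388,292),f(422,275)],62))
print((w2p(d,[[506.3,-82.2,41.3],[506,-83,36]])-[150,180])*4)
"
```

```text
[[ 482.09043866 -102.49122568   36.        ]
 [ 528.53537444  -81.42904186   36.        ]] [[ 482.75008769 -105.8283097    62.        ]
 [ 507.28277527  -86.67862978   62.        ]
 [ 529.21184065  -74.63836457   62.        ]]
[[386.32910706 313.19675606]
 [386.22207108 320.68771839]]
```

>>> jog_arm:
  motion: "0 0 -6 0;0 0 -12 0;-8 8 -12 0;-14 14 -12 0;-14 14 -12 0;-14 14 -12 0"

```text
time_s: 3.55
eef_pos: [453.8, -275.3, 161.7]
tcp_rot: [[0.867, 0.499, 0.0], [0.499, -0.867, -0.0], [0.0, 0.0, -1.0]]
wrist_force: [1.5, 0.2, 0.7]
grip_width: -0.1
grip_force: 0.0
```

```bash
python3 -c "
from h import *
go(506,-82,150,30)
d=shot();print([(b[1],b[0],ell(d,b[2],36)) for b in blobs(d,(85,50,40),(130,255,255),(220,180,400,320),100)])
for b in blobs(d,(0,0,150),(179,70,255),(305,235,350,285),30):
    w=p2w(d,b[2],62)[:,:2]; print('bar',b[1],w.mean(0).round(1),cv2.minAreaRect(w.astype(np.float32)))
e=shot('side')
cv2.imwrite('pics/c2.png',np.hstack([cv2.resize(d['img'][210:310,280:380],(400,400)),cv2.resize(e['img'][200:300,190:290],(400,400))]))
"
```

```text
t 3.5 pos [ 453.8 -275.3  161.7] yaw 29.9 w -0.1 -> rows [ 14.16 -14.15   1.17] -0.002
[(np.int32(1533), array([328.25831703, 259.03848663]), array([506.1, -83.2, 112.5, 113.3]))]
bar 121 [506.1 -82.3] ((506.1253356933594, -82.32313537597656), (48.903900146484375, 13.952545166015625), 32.54912567138672)
```

View pics/c2.png

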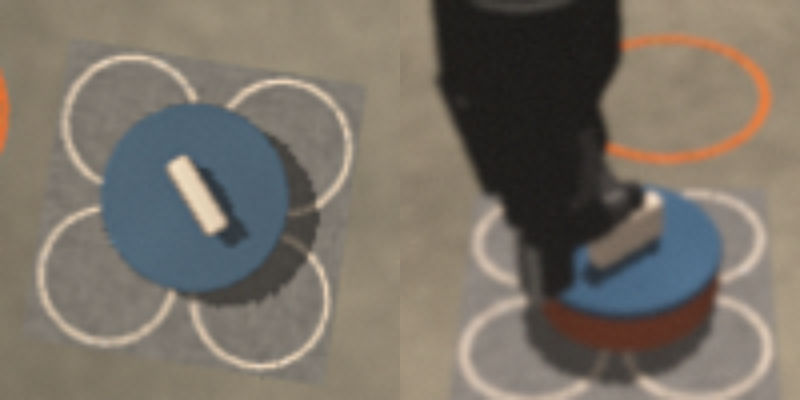

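The pot hasn't moved (lid 328,259), so the fingertips must be somewhere other than assumed. In the side crop the shut tip is at (545,295), i.e. px (226,274). I compare that with the reported TCP.

```bash
python3 -c "
from h import *
p=np.array(observe()['eef_pos'])
e=shot('side');d=shot()
for z in(0,10,20,30,40): print(z,w2p(e,[p+[0,0,z]]).round(1),w2p(d,[p+[0,0,z]]).round(1))
u=w2p(e,[p])[0].astype(int); v=w2p(d,[p])[0].astype(int)
a=cv2.resize(e['img'][u[1]-60:u[1]+40,u[0]-50:u[0]+50],(400,400)); b=cv2.resize(d['img'][v[1]-50:v[1]+50,v[0]-50:v[0]+50],(400,400))
cv2.imwrite('pics/c3.png',np.clip(np.hstack([a,b]).astype(float)*1.8,0,255))
"
```

```text
0 [[228.8 284. ]] [[420.7 281.4]]
10 [[228.5 280.2]] [[421.8 281.3]]
20 [[228.2 276.3]] [[422.9 281.2]]
30 [[227.9 272.3]] [[424.  281.1]]
40 [[227.6 268.3]] [[425.1 281. ]][ WARN:0@0.584] global loadsave.cpp:1063 imwrite_ Unsupported depth image for selected encoder is fallbacked to CV_8U.
```

View pics/c3.png

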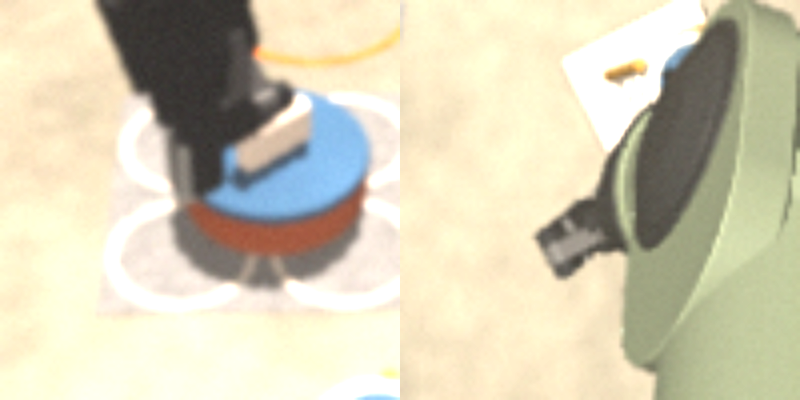

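The visible fingertip seems to sit about 30 mm above the reported TCP. I turn the gripper side-on to the camera over bare shelf and compare shut with open.

>>> jog_arm:
  motion: "0 0 3 -0.15;0 0 6 -0.3;0 0 6 -0.45;0 0 6 -0.6;0 0 6 -0.75;0 0 6 -0.9;0 0 6 -1.04;0 0 6 -1.04;0 0 6 -1.04"

```text
time_s: 4.65
eef_pos: [454.9, -272.6, 101.2]
tcp_rot: [[0.012, 1.0, -0.0], [1.0, -0.012, 0.0], [0.0, -0.0, -1.0]]
wrist_force: [-0.7, -0.1, -0.9]
grip_width: -0.4
grip_force: 0.0
```

```bash
python3 -c "
from h import *
s=observe();p=np.array(s['eef_pos']);print(p,s['grip_width'])
e=shot('side');u=w2p(e,[p])[0];print(u); np.save('u.npy',u);u=u.astype(int)
cv2.imwrite('pics/_a.png',e['img'][u[1]-70:u[1]+30,u[0]-50:u[0]+50])"
```

```text
[ 454.8809099  -272.6216329   101.23741482] -0.3628755627653413
[231.51229442 302.94099862]
```

>>> jog_arm:
  motion: "0 0 0 0;0 0 0 0;0 0 0 0;0 0 0 0;0 0 0 0;0 0 0 0"
  jaw: 0

```text
time_s: 5.3
eef_pos: [454.6, -273.4, 101.3]
tcp_rot: [[0.009, 1.0, 0.0], [1.0, -0.009, 0.0], [0.0, 0.0, -1.0]]
wrist_force: [-0.2, -0.1, 1.0]
grip_width: 84.7
grip_force: 0.0
```

```bash
python3 -c "
from h import *
s=observe();p=np.array(s['eef_pos']);print(p,s['grip_width'])
e=shot('side');u=np.load('u.npy').astype(int)
a=cv2.imread('pics/_a.png');b=e['img'][u[1]-70:u[1]+30,u[0]-50:u[0]+50]
m=np.clip(cv2.resize(np.hstack([a,b]),(800,400)).astype(float)*2,0,255).astype(np.uint8)
for o in(0,400): cv2.circle(m,(200+o,280),4,(0,0,255),-1)
cv2.imwrite('pics/c4.png',m)"
```

```text
[ 454.64360494 -273.41031014  101.31739104] 84.69961244515912
```

View pics/c4.png

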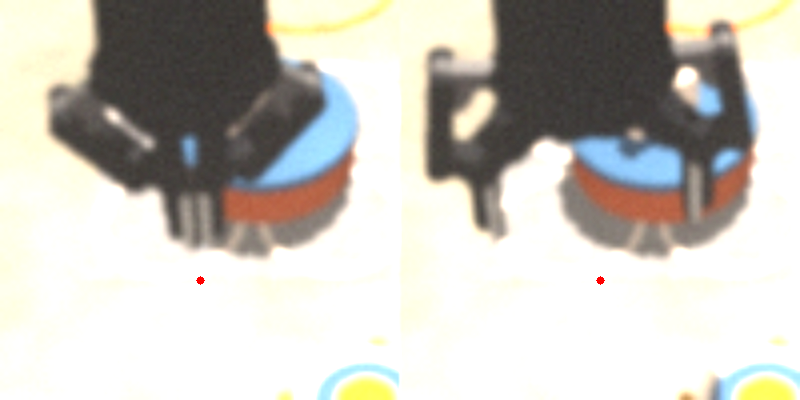

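Shut tips appear at crop (195,245), 35 px above the predicted TCP dot: either about 22 mm too high or an offset in y. The top view tells these apart.

```bash
python3 -c "
from h import *
s=observe();p=np.array(s['eef_pos']);R=np.array(s['tcp_rot'])
d=shot();u=w2p(d,[p])[0].astype(int)
m=np.clip(cv2.resize(d['img'][u[1]-60:u[1]+40,u[0]-65:u[0]+65],(780,600)).astype(float)*2,0,255).astype(np.uint8)
for y in(-42,42):
  for z in(0,-22,-60):
    for o in (0,35):
      q=(w2p(d,[p+R@np.array([0,y,z])+[0,o,0]])[0]-u+[65,60])*6; cv2.circle(m,tuple(int(a) for a in q),4,(0,0,255) if o==0 else (255,0,0),-1)
cv2.imwrite('pics/c5.png',m)"
```

```text
(no output)
```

View pics/c5.png

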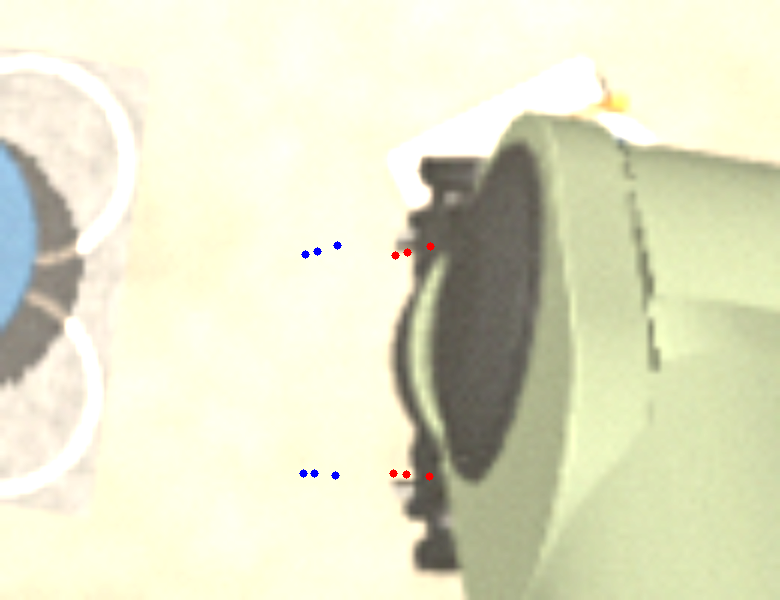

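The lateral position matches, so the tips really are about 22 mm higher than the reported z. I get the exact offset by gently touching the bare shelf with the fingers shut.

>>> jog_arm:
  motion: "0 0 4 0;0 0 8 0;0 0 9.5 0;0 0 10 0;0 0 10 0;0 0 10 0"
  jaw: 255

```text
time_s: 6.0
eef_pos: [455.5, -273.8, 2.7]
tcp_rot: [[0.009, 1.0, 0.002], [1.0, -0.009, -0.001], [-0.001, 0.002, -1.0]]
wrist_force: [0.2, 0.2, 0.5]
grip_width: 0.1
grip_force: 0.0
```

>>> jog_arm:
  motion: "0 0 0.3 0;0 0 0.6 0;0 0 0.9 0;0 0 1.2 0;0 0 1.2 0;0 0 1.2 0"

```text
time_s: 6.6
eef_pos: [454.6, -273.3, -10.8]
tcp_rot: [[0.009, 1.0, -0.0], [1.0, -0.009, 0.0], [0.0, -0.0, -1.0]]
wrist_force: [-0.4, -1.1, -0.3]
grip_width: -0.1
grip_force: 0.0
```

```bash
python3 -c "
from h import *
s=observe();p=np.array(s['eef_pos']);print(p,s['grip_width'],s['wrist_force'])
e=shot('side');u=w2p(e,[p])[0];v=w2p(e,[p+[0,0,22]])[0];print(u,v);i=u.astype(int)
m=np.clip(cv2.resize(e['img'][i[1]-50:i[1]+25,i[0]-50:i[0]+50],(800,600)).astype(float)*2,0,255).astype(np.uint8)
for q in(u,v): cv2.circle(m,tuple(int(a) for a in (q-i+[50,50])*8),4,(0,0,255),-1)
cv2.imwrite('pics/c6.png',m)"
```

```text
[ 454.61779708 -273.31794621  -10.78589546] -0.08592046881707624 [-0.35394493 -1.14480577 -0.27396885]
[234.0570917  338.91011137] [233.5639539  332.36067713]
```

View pics/c6.png

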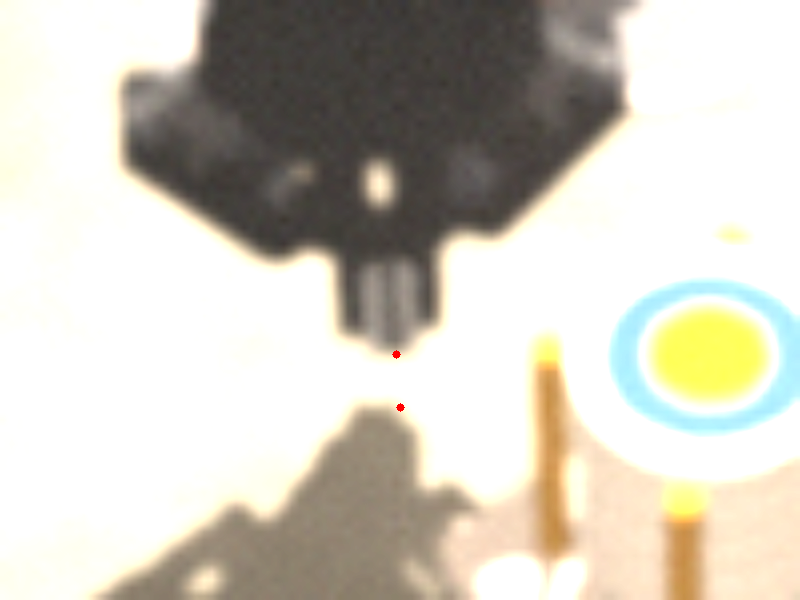

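The tip is clear of the shelf at (395,345) with its shadow apex at (380,408), so it is still about 12 mm up while the reported z is −10.8. Continuing gently to contact.

>>> jog_arm:
  motion: "0 0 0.3 0;0 0 0.6 0;0 0 0.8 0;0 0 0.8 0;0 0 0.8 0"

```text
time_s: 7.15
eef_pos: [454.6, -273.4, -18.8]
tcp_rot: [[0.009, 1.0, -0.0], [1.0, -0.009, 0.0], [0.0, -0.0, -1.0]]
wrist_force: [-0.9, -0.3, 0.7]
grip_width: 0.1
grip_force: 0.0
```

>>> jog_arm:
  motion: "0 0 0.1 0;0 0 0.2 0;0 0 0.2 0;0 0 0.2 0"

```text
time_s: 7.55
eef_pos: [454.6, -273.4, -20.7]
tcp_rot: [[0.009, 1.0, -0.0], [1.0, -0.009, 0.0], [0.0, -0.0, -1.0]]
wrist_force: [-0.5, 0.0, 0.2]
grip_width: 0.2
grip_force: 0.0
```

>>> jog_arm:
  motion: "0 0 0.1 0;0 0 0.1 0;0 0 0.1 0"

```text
time_s: 7.85
eef_pos: [454.6, -273.4, -21.7]
tcp_rot: [[0.009, 1.0, -0.0], [1.0, -0.009, 0.0], [0.0, -0.0, -1.0]]
wrist_force: [-0.3, 0.3, 0.5]
grip_width: 0.3
grip_force: 0.0
```

>>> jog_arm:
  motion: "0 0 0.05 0;0 0 0.1 0;0 0 0.1 0;0 0 0.1 0"

```text
time_s: 8.25
eef_pos: [454.6, -273.4, -22.7]
tcp_rot: [[0.009, 1.0, -0.0], [1.0, -0.009, 0.0], [0.0, -0.0, -1.0]]
wrist_force: [-0.7, 0.3, 0.2]
grip_width: 0.2
grip_force: 0.0
```

>>> jog_arm:
  motion: "0 0 0.05 0;0 0 0.1 0;0 0 0.1 0;0 0 0.1 0"

```text
time_s: 8.65
eef_pos: [454.6, -273.4, -23.7]
tcp_rot: [[0.009, 1.0, -0.0], [1.0, -0.009, 0.0], [0.0, -0.0, -1.0]]
wrist_force: [-0.0, -0.5, -0.7]
grip_width: 0.2
grip_force: 0.0
```

>>> jog_arm:
  motion: "0 0 0.05 0;0 0 0.1 0;0 0 0.1 0;0 0 0.1 0"

```text
time_s: 9.05
eef_pos: [454.6, -273.4, -24.7]
tcp_rot: [[0.009, 1.0, -0.0], [1.0, -0.009, 0.0], [0.0, -0.0, -1.0]]
wrist_force: [-0.2, -0.4, -0.3]
grip_width: 0.0
grip_force: 0.0
```

>>> jog_arm:
  motion: "0 0 0.05 0;0 0 0.1 0;0 0 0.1 0;0 0 0.1 0"

```text
time_s: 9.45
eef_pos: [454.6, -273.4, -25.7]
tcp_rot: [[0.009, 1.0, -0.0], [1.0, -0.009, 0.0], [0.0, -0.0, -1.0]]
wrist_force: [0.4, 0.8, -0.3]
grip_width: 0.1
grip_force: 0.0
```

>>> jog_arm:
  motion: "0 0 0.05 0;0 0 0.1 0;0 0 0.1 0;0 0 0.1 0"

```text
time_s: 9.85
eef_pos: [454.6, -273.4, -26.7]
tcp_rot: [[0.009, 1.0, -0.0], [1.0, -0.009, 0.0], [0.0, -0.0, -1.0]]
wrist_force: [0.4, -0.2, 0.4]
grip_width: 0.1
grip_force: 0.0
```

>>> jog_arm:
  motion: "0 0 0.05 0;0 0 0.1 0;0 0 0.1 0;0 0 0.1 0"

```text
time_s: 10.25
eef_pos: [454.6, -273.4, -27.7]
tcp_rot: [[0.009, 1.0, -0.0], [1.0, -0.009, 0.0], [0.0, -0.0, -1.0]]
wrist_force: [-0.4, -0.6, 0.2]
grip_width: 0.2
grip_force: 0.0
```

```bash
python3 -c "
from h import *
s=observe();p=np.array(s['eef_pos']);print(p,s['wrist_force'])
e=shot('side');v=w2p(e,[p+[0,0,27]])[0];i=v.astype(int)
m=np.clip(cv2.resize(e['img'][i[1]-15:i[1]+15,i[0]-20:i[0]+20],(400,300)).astype(float)*2,0,255).astype(np.uint8)
cv2.circle(m,tuple(int(a) for a in (v-i+[20,15])*10),3,(0,0,255),-1)
cv2.imwrite('pics/c7.png',m)"
```

```text
[ 454.64924411 -273.40167709  -27.72946942] [-0.40946971 -0.58950102  0.22861496]
```

View pics/c7.png

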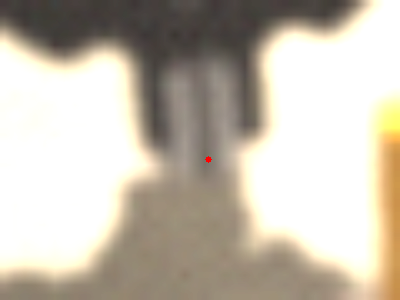

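The tip at (195,170) now meets its own shadow, so contact is close.

>>> jog_arm:
  motion: "0 0 0.05 0;0 0 0.1 0;0 0 0.1 0;0 0 0.1 0"

```text
time_s: 10.7
eef_pos: [454.7, -273.4, -28.7]
tcp_rot: [[0.009, 1.0, -0.0], [1.0, -0.009, 0.0], [0.0, -0.0, -1.0]]
wrist_force: [-0.1, 0.3, -0.3]
grip_width: 0.0
grip_force: 0.0
```

>>> jog_arm:
  motion: "0 0 0.05 0;0 0 0.05 0;0 0 0.05 0;0 0 0.05 0"

```text
time_s: 11.1
eef_pos: [454.7, -273.4, -29.2]
tcp_rot: [[0.009, 1.0, 0.0], [1.0, -0.009, 0.0], [0.0, 0.0, -1.0]]
wrist_force: [0.8, 0.0, -0.3]
grip_width: -0.0
grip_force: 0.0
```

>>> jog_arm:
  motion: "0 0 0.05 0;0 0 0.05 0;0 0 0.05 0;0 0 0.05 0"

```text
time_s: 11.5
eef_pos: [454.6, -273.4, -29.7]
tcp_rot: [[0.009, 1.0, -0.0], [1.0, -0.009, 0.0], [0.0, -0.0, -1.0]]
wrist_force: [-0.4, 0.4, -0.6]
grip_width: -0.1
grip_force: 0.0
```

>>> jog_arm:
  motion: "0 0 0.05 0;0 0 0.05 0;0 0 0.05 0"

```text
time_s: 11.8
eef_pos: [454.6, -273.4, -30.2]
tcp_rot: [[0.009, 1.0, -0.0], [1.0, -0.009, 0.0], [0.0, -0.0, -1.0]]
wrist_force: [-0.6, 0.4, 0.1]
grip_width: 0.2
grip_force: 0.0
```

>>> jog_arm:
  motion: "0 0 0.05 0;0 0 0.05 0;0 0 0.05 0"

```text
time_s: 12.1
eef_pos: [454.6, -273.4, -30.7]
tcp_rot: [[0.009, 1.0, -0.0], [1.0, -0.009, 0.0], [0.0, -0.0, -1.0]]
wrist_force: [-0.2, -0.3, -0.2]
grip_width: 0.6
grip_force: 0.0
```

>>> jog_arm:
  motion: "0 0 0.05 0;0 0 0.05 0;0 0 0.05 0"

```text
time_s: 12.4
eef_pos: [454.6, -273.4, -31.2]
tcp_rot: [[0.009, 1.0, -0.0], [1.0, -0.009, 0.0], [0.0, -0.0, -1.0]]
wrist_force: [-0.1, 0.5, -0.2]
grip_width: -0.1
grip_force: 0.0
```

>>> jog_arm:
  motion: "0 0 0.05 0;0 0 0.05 0;0 0 0.05 0"

```text
time_s: 12.7
eef_pos: [454.6, -273.4, -31.7]
tcp_rot: [[0.009, 1.0, -0.0], [1.0, -0.009, 0.0], [0.0, -0.0, -1.0]]
wrist_force: [0.1, -0.8, 0.2]
grip_width: 0.1
grip_force: 0.0
```

>>> jog_arm:
  motion: "0 0 0.05 0;0 0 0.1 0;0 0 0.1 0"

```text
time_s: 13.0
eef_pos: [454.6, -273.4, -32.8]
tcp_rot: [[0.009, 1.0, -0.0], [1.0, -0.009, 0.0], [0.0, -0.0, -1.0]]
wrist_force: [0.2, 0.5, 0.0]
grip_width: -0.1
grip_force: 0.0
```

>>> jog_arm:
  motion: "0 0 0.05 0;0 0 0.1 0;0 0 0.1 0"

```text
time_s: 13.3
eef_pos: [454.7, -273.4, -33.4]
tcp_rot: [[0.009, 1.0, 0.0], [1.0, -0.009, -0.0], [-0.0, 0.0, -1.0]]
wrist_force: [-2.8, 1.2, 8.9]
grip_width: -0.1
grip_force: 4.2
```

>>> jog_arm:
  motion: "0 0 0.05 0;0 0 0.1 0;0 0 0.1 0"

```text
time_s: 13.6
eef_pos: [454.7, -273.5, -33.5]
tcp_rot: [[0.009, 1.0, 0.0], [1.0, -0.009, -0.001], [-0.001, 0.0, -1.0]]
wrist_force: [-6.8, 4.2, 31.4]
grip_width: 0.0
grip_force: 15.9
```

```bash
python3 -c "
from h import *
s=observe();p=np.array(s['eef_pos']);print(p,s['wrist_force'],s['tau'])
e=shot('side')
for z in(20,27,34):
  v=w2p(e,[p+[0,0,z]])[0];print(z,v)
i=v.astype(int);print(e['img'][i[1]-14:i[1]+18,i[0]].mean(1).astype(int),i)
print(e['img'][i[1]-14:i[1]+18,i[0]-2].mean(1).astype(int),i)"
```

```text
[ 454.74229141 -273.48687399  -33.53893315] [-6.82905343  4.2411428  31.42176837] [-9.42963688e-02 -7.94992375e+01 -3.01031917e+00 -1.86879390e+01
  6.55337032e-01 -2.45306097e+00 -1.15441307e-02]
20 [234.18452615 339.77140736]
27 [234.02972997 337.71853816]
34 [233.87370462 335.64464389]
[41 34 29 29 32 34 42 51 52 55 54 56 56 57 57 54 57 60 64 70 69 69 68 69
 69 68 70 68 67 69 68 71] [233 335]
[52 38 31 32 31 33 41 55 68 75 75 76 75 76 74 79 79 80 75 72 70 69 70 69
 68 68 68 66 68 68 66 69] [233 335]
```

```bash
python3 -c "
from h import *
e=shot('side');d=shot()
print(p2w(e,[[233,338],[233,339],[233,340],[233,342]],0))
# cross-check cameras: orange ring, cartridge/other z=0 marks from side
print('orange side',[(b[1],ell(e,b[2],0)) for b in blobs(e,(3,120,100),(18,255,255),(215,195,300,250),30)])
print('coaster side',[(b[1],ell(e,b[2],100)) for b in blobs(e,(90,50,40),(125,255,255),(240,310,310,360),20)])
print('coaster top',[(b[1],ell(d,b[2],100)) for b in blobs(d,(90,50,40),(125,255,255),(400,220,480,290),20)])
"
```

```text
[[ 452.32936533 -278.93712147    0.        ]
 [ 452.07062849 -281.50789368    0.        ]
 [ 451.81281544 -284.06802033    0.        ]
 [ 451.29993188 -289.15664851    0.        ]]
orange side [(np.int32(147), array([566.7, 101.3, 121.2, 140.4]))]
coaster side [(np.int32(209), array([ 521.7, -353.9,   45.9,   46.9]))]
coaster top [(np.int32(79), array([ 530.4, -351.6,   30.5,   43.7]))]
```

Contact is at reported z = −33.2 and the side-view pixel agrees once the pad's half width is included. So true tip z = reported z + 33, with lateral readings right. I build that into the helper and go back to the pot.

```bash
sed -i 's/p=np.array(s\["eef_pos"\]); y0/p=np.array(s["eef_pos"])+[0,0,33.2]; y0/' h.py; python3 -c "
from h import *
go(506,-82.3,120,30)"
```

```text
t 13.8 pos [ 4.548e+02 -2.735e+02 -3.000e-01] yaw 89.5 w 0.1 -> rows [ 19.15   4.95 -12.05] 1.038
```

>>> jog_arm:
  motion: "0 0 -5 0;0 0 -9 0.15;5 1 -12.1 0.3;10 2.5 -12.1 0.45;15 4 -12.1 0.6;19.2 5 -12.1 0.75;19.2 5 -12.1 0.9;19.2 5 -12.1 1.03;19.2 5 -12.1 1.03;19.2 5 -12.1 1.03;19.2 5 -12.1 1.03"
  jaw: 130

```text
time_s: 14.85
eef_pos: [506.2, -82.4, 86.3]
tcp_rot: [[0.861, 0.509, -0.0], [0.509, -0.861, -0.0], [-0.0, -0.0, -1.0]]
wrist_force: [0.2, 0.5, 0.3]
grip_width: 41.6
grip_force: 0.0
```

```bash
python3 -c "
from h import *
go(506,-82.3,41,31)"
```

```text
t 14.8 pos [506.2 -82.4 119.5] yaw 30.6 w 41.6 -> rows [-0.02 -0.02  7.85] -0.007
```

>>> jog_arm:
  motion: "0 0 4 0;0 0 7 0;0 0 7.85 0;0 0 7.85 0;0 0 7.85 0"

```text
time_s: 15.35
eef_pos: [506.9, -82.1, 8.8]
tcp_rot: [[0.862, 0.507, 0.001], [0.507, -0.862, -0.0], [0.001, 0.0, -1.0]]
wrist_force: [0.2, 0.6, 0.4]
grip_width: 41.6
grip_force: 0.0
```

>>> jog_arm:
  motion: "0 0 0 0;0 0 0 0;0 0 0 0;0 0 0 0;0 0 0 0;0 0 0 0"
  jaw: 255

```text
time_s: 15.95
eef_pos: [507.3, -82.2, 9.1]
tcp_rot: [[0.862, 0.507, 0.002], [0.507, -0.862, -0.0], [0.002, 0.002, -1.0]]
wrist_force: [-0.6, -1.9, 12.3]
grip_width: 13.2
grip_force: 39.4
```

```bash
python3 -c "
from h import *
go(557.4,103.9,41)"
```

```text
t 15.9 pos [507.3 -82.2  42.3] yaw 30.5 w 13.2 -> rows [ 13.75 -13.5    0.13] 0
```

>>> jog_arm:
  motion: "0.6 -0.6 0 0;1.6 -1.6 0 0;2.9 -2.8 0 0;4.2 -4.1 0 0;5.6 -5.5 0 0;7 -6.9 0 0;8.4 -8.3 0 0;9.8 -9.6 0 0;11.2 -11 0 0;12.4 -12.2 0 0;13.2 -13 0 0;13.75 -13.5 0 0"

```text
time_s: 17.15
eef_pos: [557.1, 103.8, 9.1]
tcp_rot: [[0.862, 0.507, 0.001], [0.507, -0.862, -0.001], [0.0, 0.002, -1.0]]
wrist_force: [-4.0, -9.8, 14.9]
grip_width: 13.2
grip_force: 39.6
```

>>> jog_arm:
  motion: "0 0 0 0;0 0 0 0;0 0 0 0"

```text
time_s: 17.45
eef_pos: [557.5, 105.0, 9.1]
tcp_rot: [[0.862, 0.508, 0.002], [0.508, -0.862, 0.001], [0.003, 0.0, -1.0]]
wrist_force: [-0.1, 1.8, 8.0]
grip_width: 13.3
grip_force: 39.1
```

```bash
python3 -c "
from h import *
go(557.4,103.9,41)
s=shot('side')
print([(b[1],b[0],ell(s,b[2],36)) for b in blobs(s,(85,50,30),(130,255,255),(180,180,330,310),60)])
"
```

```text
t 17.4 pos [557.5 105.   42.3] yaw 30.5 w 13.3 -> rows [-0.06  0.09  0.13] 0
[(np.int32(565), array([256.17522124, 216.12389381]), array([553.8, 100.7, 109.9, 115.4]))]
```

>>> jog_arm:
  motion: "0 0 0 0;0 0 0 0;0 0 0 0;0 0 -2 0;0 0 -6 0;0 0 -11 0;0 0 -11 0;0 0 -11 0"
  jaw: 130

```text
time_s: 18.3
eef_pos: [557.0, 104.2, 118.9]
tcp_rot: [[0.862, 0.507, 0.002], [0.507, -0.862, 0.0], [0.002, 0.001, -1.0]]
wrist_force: [0.1, -0.0, -1.6]
grip_width: 41.7
grip_force: 0.0
```

```bash
python3 -c "
from h import *
go(523,-353,150,28)"
```

```text
t 18.3 pos [557.  104.2 152.1] yaw 30.5 w 41.7 -> rows [-26.1   37.69   0.18] 0.043
```

>>> jog_arm:
  motion: "-26.1 37.7 0 0.043;-26.1 37.7 0 0.043;-26.1 37.7 0 0.043;-26.1 37.7 0 0.043;-26.1 37.7 0 0.043;-26.1 37.7 0 0.043;-26.1 37.7 0 0.043;-26.1 37.7 0 0.043;-26.1 37.7 0 0.043;-26.1 37.7 0 0.043;-26.1 37.7 0 0.043;-26.1 37.7 0 0.043"
  jaw: 0

```text
time_s: 19.5
eef_pos: [522.5, -351.6, 116.8]
tcp_rot: [[0.883, 0.47, -0.001], [0.47, -0.883, 0.002], [-0.0, -0.002, -1.0]]
wrist_force: [-0.7, 0.3, -0.5]
grip_width: 85.3
grip_force: 0.0
```

```bash
python3 - <<'E'
from h import *
from scipy.optimize import minimize
go(523,-353,150,28)
d=shot(); e=shot('side')
print("lid",[(b[1],ell(d,b[2],36)) for b in blobs(d,(85,50,40),(130,255,255),(200,180,310,300),200)])
r=min((minimize(lambda v:-ringscore(d,ringsof(v),41.3),[500+a,-86+b,np.radians(-8)],method="Nelder-Mead") for a in(-2,2) for b in(-2,2)),key=lambda r:r.fun)
print("mat",r.x,np.degrees(r.x[2]),r.fun,np.round(ringsof(r.x),1).tolist())
a=np.linspace(0,2*np.pi,60,endpoint=False)
def sil(c,x,y,z0):
    P=np.concatenate([np.c_[x+r*np.cos(a),y+r*np.sin(a),0*a+z] for r,z in((23.5,z0),(25,z0+55))])
    m=np.zeros(c['img'].shape[:2],np.uint8); cv2.fillConvexPoly(m,cv2.convexHull((w2p(c,P)*16).round().astype(np.int32)),255,shift=4)
    mm=cv2.moments(m); return np.array([mm['m10'],mm['m01']])/mm['m00']
bl=blobs(d,(0,90,30),(12,255,255),(105,215,190,300),40)
for b,z0,g in zip(bl,(60,60,30,30),((540,311),(527,400),(458,304),(454,381))):
    r=minimize(lambda v:((sil(d,*v,z0)-b[0])**2).sum(),g,method="Nelder-Mead")
    print("cup",b[1],r.x.round(1),r.fun.round(3), "side px",sil(e,*r.x,z0).round(1))
print([(b[0].round(1),b[1]) for b in blobs(e,(0,90,30),(12,255,255),(190,120,270,200),40)])
E
```

```text
t 19.5 pos [ 522.5 -351.6  150. ] yaw 28.0 w 85.3 -> rows [-0.03  0.14 -0.  ] 0.001
lid [(np.int32(1500), array([554.9, 105.5, 112.9, 113.5]))]
mat [ 4.99828270e+02 -8.59957051e+01 -1.38100939e-01] -7.912600929959926 -186.45875549316406 [[554.0, -45.1], [540.8, -140.1], [458.9, -31.8], [445.7, -126.9]]
cup 400 [541.1 312.9] 0.001 side px [242.1 160.2]
cup 422 [527.9 404.3] 0.0 side px [234.8 146.9]
cup 389 [458.9 312.9] 0.0 side px [216.  170.5]
cup 398 [454.6 393. ] 0.0 side px [213.2 158.3]
[(array([213.7, 172.1]), np.int32(214))]
```

>>> jog_arm:
  motion: "0 0.1 3 0;0 0.1 5.5 0;0 0.1 6.7 0;0 0.1 6.7 0;0 0.1 6.7 0"

```text
time_s: 20.1
eef_pos: [523.7, -353.7, 51.6]
tcp_rot: [[0.883, 0.47, 0.001], [0.47, -0.883, -0.0], [0.0, 0.0, -1.0]]
wrist_force: [0.6, 0.0, 0.3]
grip_width: 85.6
grip_force: 0.0
```

>>> jog_arm:
  motion: "0 0 0 0;0 0 0 0;0 0 0 0;0 0 0 0;0 0 0 0"
  jaw: 255

```text
time_s: 20.6
eef_pos: [523.2, -354.1, 51.0]
tcp_rot: [[0.883, 0.469, 0.0], [0.469, -0.883, -0.0], [0.0, 0.0, -1.0]]
wrist_force: [0.5, -0.3, -0.4]
grip_width: 61.7
grip_force: 43.8
```

>>> jog_arm:
  motion: "0 0 -1 0;0 0 -2 0;0 0 -4 0;0 0 -7 0;0 0 -7 0;0 0 -7 0"

```text
time_s: 21.2
eef_pos: [523.4, -354.2, 122.0]
tcp_rot: [[0.883, 0.469, 0.001], [0.469, -0.883, -0.001], [0.001, 0.001, -1.0]]
wrist_force: [-0.4, 0.5, -1.6]
grip_width: 62.3
grip_force: 43.9
```

```bash
python3 - <<'E'
from h import *
go(540.8,-140.1,150,28)
e=shot('side'); cv2.imwrite('pics/g1.png',cv2.resize(e['img'][250:400,190:340],(600,600)))
E
```

```text
t 21.2 pos [ 523.4 -354.2  155.2] yaw 28.0 w 62.3 -> rows [ 11.58 -18.09   0.5 ] -0.0
```

View pics/g1.png

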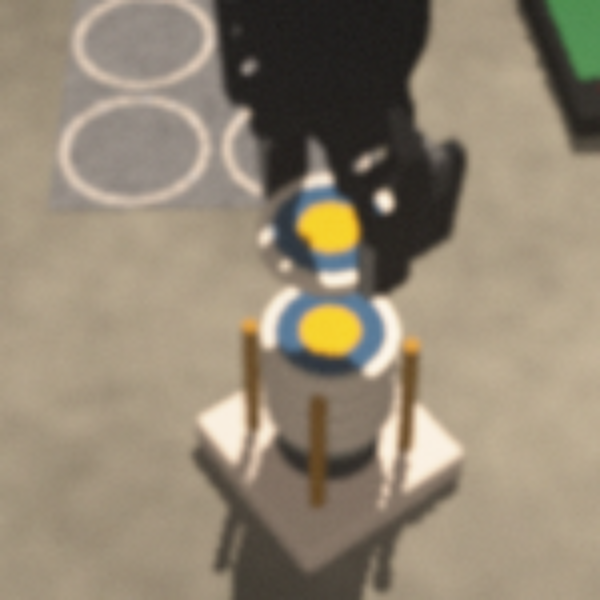

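The held coaster is single and level at (320,230), with the next one risen in the caddy at (330,330). Placing it on the (+x,−y) ring.

>>> jog_arm:
  motion: "3 -4.5 0 0;6 -9 0 0;9 -14 0 0;11.6 -18.1 0 0;11.6 -18.1 4 0;11.6 -18.1 8 0;11.6 -18.1 12 0;11.6 -18.1 14 0;11.6 -18.1 14.5 0;11.6 -18.1 14.5 0;11.6 -18.1 14.5 0"

```text
time_s: 22.35
eef_pos: [541.1, -139.8, -23.2]
tcp_rot: [[0.883, 0.469, 0.001], [0.469, -0.883, -0.0], [0.001, 0.001, -1.0]]
wrist_force: [0.0, 0.3, -1.3]
grip_width: 61.9
grip_force: 44.1
```

```bash
python3 -c "
from h import *
go(540.8,-140.1,-1.5,28)"
```

```text
t 22.4 pos [ 541.1 -139.8   10. ] yaw 28.0 w 61.9 -> rows [-0.04  0.01  1.15] -0.0
```

>>> jog_arm:
  motion: "0 0 0.6 0;0 0 1 0;0 0 1.1 0;0 0 1.1 0"

```text
time_s: 22.75
eef_pos: [541.2, -139.6, -33.8]
tcp_rot: [[0.883, 0.47, 0.001], [0.47, -0.883, -0.0], [0.001, 0.001, -1.0]]
wrist_force: [-5.4, 1.6, 26.1]
grip_width: 62.0
grip_force: 46.7
```

>>> jog_arm:
  motion: "0 0 0.05 0;0 0 0.05 0;0 0 0.05 0"

```text
time_s: 23.05
eef_pos: [541.2, -139.7, -33.9]
tcp_rot: [[0.883, 0.47, 0.002], [0.47, -0.883, -0.0], [0.001, 0.001, -1.0]]
wrist_force: [-7.8, 2.7, 35.8]
grip_width: 62.2
grip_force: 47.5
```

>>> jog_arm:
  motion: "0 0 0.05 0;0 0 0.05 0;0 0 0.05 0"

```text
time_s: 23.35
eef_pos: [541.3, -139.7, -34.0]
tcp_rot: [[0.883, 0.47, 0.002], [0.47, -0.883, -0.0], [0.001, 0.001, -1.0]]
wrist_force: [-11.0, 2.9, 45.4]
grip_width: 62.1
grip_force: 48.4
```

>>> jog_arm:
  motion: "0 0 -0.2 0;0 0 -0.2 0;0 0 -0.2 0;0 0 -0.2 0;0 0 -3 0;0 0 -8 0;0 0 -13 0;0 0 -18 0;0 0 -18 0"
  jaw: 0

```text
time_s: 24.25
eef_pos: [543.5, -140.4, 149.8]
tcp_rot: [[0.883, 0.469, 0.009], [0.469, -0.883, -0.002], [0.007, 0.006, -1.0]]
wrist_force: [0.5, -0.8, -1.5]
grip_width: 85.4
grip_force: 0.0
```

```bash
python3 - <<'E'
from h import *
go(523,-353.2,150,28)
E
```

```text
t 24.2 pos [ 543.5 -140.4  183. ] yaw 28.0 w 85.4 -> rows [-11.82  17.82   3.32] -0.0
```

>>> jog_arm:
  motion: "-4 6 1 0;-8 12 2 0;-11.6 17.9 3 0;-11.6 17.9 3 0;-11.6 17.9 3 0;-11.6 17.9 3 0;-11.6 17.9 3 0;-11.6 17.9 3 0"

```text
time_s: 25.05
eef_pos: [522.8, -350.6, 113.9]
tcp_rot: [[0.882, 0.471, 0.0], [0.471, -0.882, 0.001], [0.0, -0.0, -1.0]]
wrist_force: [-0.0, 0.6, -0.6]
grip_width: 85.3
grip_force: 0.0
```

```bash
python3 - <<'E'
from h import *
go(523,-353.2,84.2,28)
d=shot(); 
for b in blobs(d,(85,50,40),(130,255,255),(280,200,400,320),30): print(b[1],ell(d,b[2],14))
e=shot('side')
print("side stack z100",[(b[1],ell(e,b[2],100)) for b in blobs(e,(85,50,40),(125,255,255),(240,300,310,370),20)])
print("side mat",[(b[1],ell(e,b[2],14)) for b in blobs(e,(85,50,40),(125,255,255),(190,200,300,300),20)])
E
```

```text
t 25.1 pos [ 522.8 -350.6  147.1] yaw 28.1 w 85.3 -> rows [-0.1   0.24  6.29] 0.002
167 [ 540.3 -138.1   46.8   47.8]
side stack z100 [(np.int32(210), array([ 522. , -353.8,   46. ,   47.6]))]
side mat [(np.int32(83), array([511.8, 137.3,  19.2,  75.7]))]
```

>>> jog_arm:
  motion: "-0.1 0.25 3 0;-0.1 0.25 5 0;-0.1 0.25 6.3 0;-0.1 0.25 6.3 0;-0.1 0.25 6.3 0"

```text
time_s: 25.65
eef_pos: [522.9, -354.7, 51.4]
tcp_rot: [[0.883, 0.47, 0.0], [0.47, -0.883, -0.0], [0.0, 0.0, -1.0]]
wrist_force: [0.4, 0.6, 0.5]
grip_width: 85.6
grip_force: 0.0
```

>>> jog_arm:
  motion: "0 0 0 0;0 0 0 0;0 0 0 0;0 0 0 0;0 0 0 0"
  jaw: 255

```text
time_s: 26.15
eef_pos: [522.5, -355.0, 51.0]
tcp_rot: [[0.883, 0.469, 0.0], [0.469, -0.883, -0.0], [0.0, 0.0, -1.0]]
wrist_force: [0.1, 0.5, 0.2]
grip_width: 62.4
grip_force: 43.5
```

>>> jog_arm:
  motion: "0 0 -1 0;0 0 -2 0;0 0 -4 0;0 0 -6 0;0 0 -6 0;1 -6 -6 0;2 -12 -6 0;3 -18 -6 0;3.8 -23.6 -6 0;3.8 -23.6 -6 0;3.8 -23.6 -6 0"

```text
time_s: 27.25
eef_pos: [443.8, -124.3, 111.1]
tcp_rot: [[0.88, 0.474, -0.001], [0.474, -0.88, 0.001], [-0.0, -0.001, -1.0]]
wrist_force: [-0.1, -0.4, -0.7]
grip_width: 61.8
grip_force: 43.9
```

```bash
python3 - <<'E'
from h import *
go(445.7,-126.9,-0.1,28)
E
```

```text
t 27.2 pos [ 443.8 -124.3  144.3] yaw 28.3 w 61.8 -> rows [ 0.05  0.34 14.44] 0.005
```

>>> jog_arm:
  motion: "0 0 4 0;0 0 8 0;0 0 11 0;0 0 13 0;0 0 14 0;0 0 14.4 0;0 0 14.4 0;0 0 14.4 0"

```text
time_s: 28.05
eef_pos: [445.7, -128.9, -32.4]
tcp_rot: [[0.883, 0.469, 0.001], [0.469, -0.883, -0.0], [0.001, 0.001, -1.0]]
wrist_force: [0.6, 0.5, 0.1]
grip_width: 61.9
grip_force: 43.9
```

>>> jog_arm:
  motion: "0 0 0 0;0 0 0 0;0 0 0 0;0 0 0 0;0 0 -3 0;0 0 -8 0;0 0 -13 0;0 0 -15.5 0;0 0 -15.5 0"
  jaw: 0

```text
time_s: 28.95
eef_pos: [447.0, -129.1, 125.2]
tcp_rot: [[0.883, 0.469, 0.006], [0.469, -0.883, -0.001], [0.005, 0.004, -1.0]]
wrist_force: [0.5, 0.8, -1.8]
grip_width: 85.3
grip_force: 0.0
```

>>> jog_arm:
  motion: "-1 6 0 0;-2 12 0 0;-3 18 0 0;-3.7 23.5 0 0;-3.7 23.5 0 0;-3.7 23.5 0 0;-3.7 23.5 0 0;-3.7 23.5 0 0;-3.7 23.5 0 0"

```text
time_s: 29.85
eef_pos: [522.9, -352.3, 121.7]
tcp_rot: [[0.882, 0.471, -0.0], [0.471, -0.882, 0.0], [0.0, -0.0, -1.0]]
wrist_force: [-0.5, 0.8, 0.1]
grip_width: 85.2
grip_force: 0.0
```

```bash
python3 - <<'E'
from h import *
go(523,-353.2,84.2,28)
d=shot(); 
for b in blobs(d,(85,50,40),(130,255,255),(200,180,400,320),30): print(b[1],ell(d,b[2],14 if b[1]<500 else 36))
e=shot('side')
print("side stack z100",[(b[1],ell(e,b[2],100)) for b in blobs(e,(85,50,40),(125,255,255),(240,300,310,370),20)])
E
```

```text
t 29.9 pos [ 522.9 -352.3  154.9] yaw 28.1 w 85.2 -> rows [-0.03  0.09  7.07] 0.001
1505 [555.  105.5 113.  113.4]
167 [ 540.3 -138.1   46.8   47.8]
166 [ 445.5 -126.8   47.3   47.5]
side stack z100 [(np.int32(207), array([ 521.7, -354. ,   45.8,   47.1]))]
```

>>> jog_arm:
  motion: "0 0 3 0;0 0 5.5 0;0 0 7.1 0;0 0 7.1 0;0 0 7.1 0"

```text
time_s: 30.45
eef_pos: [523.2, -353.5, 51.4]
tcp_rot: [[0.883, 0.47, 0.0], [0.47, -0.883, -0.0], [0.0, 0.0, -1.0]]
wrist_force: [-0.1, -0.1, 0.3]
grip_width: 85.7
grip_force: 0.0
```

>>> jog_arm:
  motion: "0 0 0 0;0 0 0 0;0 0 0 0;0 0 0 0;0 0 0 0"
  jaw: 255

```text
time_s: 30.95
eef_pos: [523.0, -353.6, 51.0]
tcp_rot: [[0.883, 0.47, 0.0], [0.47, -0.883, -0.0], [0.0, 0.0, -1.0]]
wrist_force: [0.7, -0.0, -0.1]
grip_width: 62.2
grip_force: 43.5
```

>>> jog_arm:
  motion: "0 0 -1 0;0 0 -2 0;0 0 -4 0;0 0 -6 0;3 -4 -6 0;5.5 -8 -6 0;8 -12 -6 0;10.5 -16 -6 0;13 -20 -6 0;15.5 -23.5 -6 0;17.2 -25.7 -6 0;17.2 -25.7 -6 0"

```text
time_s: 32.15
eef_pos: [554.8, -41.1, 111.8]
tcp_rot: [[0.88, 0.475, 0.001], [0.475, -0.88, 0.002], [0.002, -0.001, -1.0]]
wrist_force: [-0.3, -1.4, -1.4]
grip_width: 61.8
grip_force: 44.4
```

>>> jog_arm:
  motion: "0 0 0 0;0 0 0 0;0 0 0 0"

```text
time_s: 32.45
eef_pos: [554.0, -47.2, 111.0]
tcp_rot: [[0.884, 0.468, 0.0], [0.468, -0.884, -0.0], [-0.0, 0.0, -1.0]]
wrist_force: [0.3, -0.3, -0.2]
grip_width: 61.9
grip_force: 44.4
```

```bash
python3 - <<'E'
from h import *
go(554,-45.1,0,28)
E
```

```text
t 32.5 pos [554.  -47.2 144.2] yaw 27.9 w 61.9 -> rows [ 0.1  -0.19 14.42] -0.002
```

>>> jog_arm:
  motion: "0.1 -0.1 4 0;0.1 -0.1 8 0;0.1 -0.1 11 0;0.1 -0.1 13 0;0.1 -0.1 14 0;0.1 -0.1 14.4 0;0.1 -0.1 14.4 0;0.1 -0.1 14.4 0;0.1 -0.1 14.4 0"

```text
time_s: 33.35
eef_pos: [555.0, -44.7, -32.5]
tcp_rot: [[0.883, 0.469, 0.001], [0.469, -0.883, -0.0], [0.001, 0.001, -1.0]]
wrist_force: [1.0, -0.4, -0.9]
grip_width: 62.0
grip_force: 44.4
```

>>> jog_arm:
  motion: "0 0 0 0;0 0 0 0;0 0 0 0;0 0 0 0;0 0 -3 0;0 0 -8 0;0 0 -13 0;0 0 -15.5 0;0 0 -15.5 0"
  jaw: 0

```text
time_s: 34.25
eef_pos: [556.5, -44.6, 125.6]
tcp_rot: [[0.883, 0.469, 0.006], [0.469, -0.883, -0.0], [0.005, 0.003, -1.0]]
wrist_force: [0.4, 0.1, -1.4]
grip_width: 85.1
grip_force: 0.0
```

>>> jog_arm:
  motion: "-3 4.5 0 0;-6 9 0 0;-9 13.5 0 0;-12 18 0 0;-15 22.5 0 0;-17.3 25.8 0 0;-17.3 25.8 0 0;-17.3 25.8 0 0;-17.3 25.8 0 0;-17.3 25.8 0 0;-17.3 25.8 0 0"

```text
time_s: 35.35
eef_pos: [523.4, -352.1, 121.8]
tcp_rot: [[0.882, 0.471, 0.0], [0.471, -0.882, 0.0], [0.0, -0.0, -1.0]]
wrist_force: [-0.1, -0.0, -0.2]
grip_width: 85.6
grip_force: 0.0
```

```bash
python3 - <<'E'
from h import *
go(523,-353.2,84.2,28)
d=shot(); 
for b in blobs(d,(85,50,40),(130,255,255),(200,180,400,320),30): print(b[1],ell(d,b[2],14 if b[1]<500 else 36))
e=shot('side')
print("side stack z100",[(b[1],ell(e,b[2],100)) for b in blobs(e,(85,50,40),(125,255,255),(240,300,310,370),20)])
E
```

```text
t 35.4 pos [ 523.4 -352.1  155. ] yaw 28.1 w 85.6 -> rows [-0.09  0.08  7.08] 0.002
1500 [555.  105.5 112.9 113.3]
170 [554.  -42.9  47.   47.9]
165 [ 540.4 -138.2   47.    47.2]
167 [ 445.6 -126.8   47.3   47.7]
side stack z100 [(np.int32(205), array([ 521.7, -353.9,   45.7,   47. ]))]
```

>>> jog_arm:
  motion: "0 0 3 0;0 0 5.5 0;0 0 7.1 0;0 0 7.1 0;0 0 7.1 0"

```text
time_s: 35.95
eef_pos: [523.2, -353.6, 51.4]
tcp_rot: [[0.883, 0.47, 0.0], [0.47, -0.883, -0.0], [0.0, 0.0, -1.0]]
wrist_force: [-0.2, -0.2, 0.1]
grip_width: 85.2
grip_force: 0.0
```

>>> jog_arm:
  motion: "0 0 0 0;0 0 0 0;0 0 0 0;0 0 0 0;0 0 0 0"
  jaw: 255

```text
time_s: 36.45
eef_pos: [523.0, -353.6, 51.0]
tcp_rot: [[0.883, 0.469, 0.0], [0.469, -0.883, -0.0], [0.0, 0.0, -1.0]]
wrist_force: [0.3, -0.8, 0.6]
grip_width: 62.3
grip_force: 43.4
```

>>> jog_arm:
  motion: "0 0 -1 0;0 0 -2 0;0 0 -4 0;0 0 -6 0;1.4 -4.7 -6 0;2.8 -9.4 -6 0;4.2 -14 -6 0;5.6 -18.7 -6 0;7 -23.4 -6 0;8.3 -27.5 -6 0;9.4 -31.3 -6 0;9.4 -31.3 -6 0"

```text
time_s: 37.65
eef_pos: [458.3, -28.2, 111.8]
tcp_rot: [[0.88, 0.475, 0.001], [0.475, -0.88, 0.001], [0.001, -0.001, -1.0]]
wrist_force: [0.5, -1.2, -0.6]
grip_width: 61.8
grip_force: 44.4
```

>>> jog_arm:
  motion: "0 0 0 0;0 0 0 0;0 0 0 0;0 0 0 0"

```text
time_s: 38.05
eef_pos: [459.0, -33.9, 110.8]
tcp_rot: [[0.884, 0.468, -0.0], [0.468, -0.884, -0.0], [-0.0, 0.0, -1.0]]
wrist_force: [0.7, 0.1, 0.5]
grip_width: 61.9
grip_force: 44.4
```

```bash
python3 - <<'E'
from h import *
go(458.9,-32.5,0,28)
E
```

```text
t 38.0 pos [459.  -33.9 144. ] yaw 27.9 w 61.9 -> rows [ 0.06 -0.12 14.4 ] -0.001
```

>>> jog_arm:
  motion: "0 -0.1 4 0;0 -0.1 8 0;0 -0.1 11 0;0 -0.1 13 0;0 -0.1 14 0;0 -0.1 14.4 0;0 -0.1 14.4 0;0 -0.1 14.4 0;0 -0.1 14.4 0"

```text
time_s: 38.95
eef_pos: [459.0, -32.3, -32.6]
tcp_rot: [[0.883, 0.469, 0.001], [0.469, -0.883, 0.0], [0.001, 0.001, -1.0]]
wrist_force: [-0.4, 0.1, -0.8]
grip_width: 61.9
grip_force: 44.7
```

>>> jog_arm:
  motion: "0 0 0 0;0 0 0 0;0 0 0 0;0 0 0 0;0 0 -3 0;0 0 -8 0;0 0 -13 0;0 0 -18 0;0 0 -18 0"
  jaw: 0

```text
time_s: 39.85
eef_pos: [461.2, -32.2, 152.3]
tcp_rot: [[0.883, 0.469, 0.009], [0.469, -0.883, 0.0], [0.008, 0.004, -1.0]]
wrist_force: [0.2, -0.5, -1.2]
grip_width: 85.3
grip_force: 0.0
```

>>> jog_arm:
  motion: "2.3 -4.4 0 0;4.6 -8.8 0 0;7 -13.2 0 0;9.3 -17.6 0 0;11.6 -22 0 0;14 -26.4 0 0;16.2 -30.5 0 0;16.2 -30.5 0 0;16.2 -30.5 0 0;16.2 -30.5 0 0;16.2 -30.5 0 0;16.2 -30.5 0 0"
  jaw: 50

```text
time_s: 41.05
eef_pos: [458.6, 312.3, 146.9]
tcp_rot: [[0.884, 0.468, 0.0], [0.468, -0.884, -0.0], [0.0, 0.0, -1.0]]
wrist_force: [0.6, 0.1, 0.4]
grip_width: 68.9
grip_force: 0.0
```

```bash
python3 - <<'E'
from h import *
go(458.9,312.9,62,28)
d=shot(); 
for b in blobs(d,(85,50,40),(130,255,255),(200,180,400,320),30): print(b[1],ell(d,b[2],14 if b[1]<500 else 36))
e=shot('side'); i=e['img'][110:220,170:300]; cv2.imwrite('pics/r1.png',cv2.resize(i,(780,600)))
E
```

```text
t 41.0 pos [458.6 312.3 180.1] yaw 27.9 w 68.9 -> rows [ 0.06 -0.04 11.81] -0.001
1499 [555.  105.5 113.  113.3]
170 [554.  -42.9  47.   47.9]
165 [ 540.4 -138.2   47.    47.2]
167 [458.1 -30.8  46.5  47.7]
166 [ 445.7 -126.9   46.9   47.8]
```

View pics/r1.png

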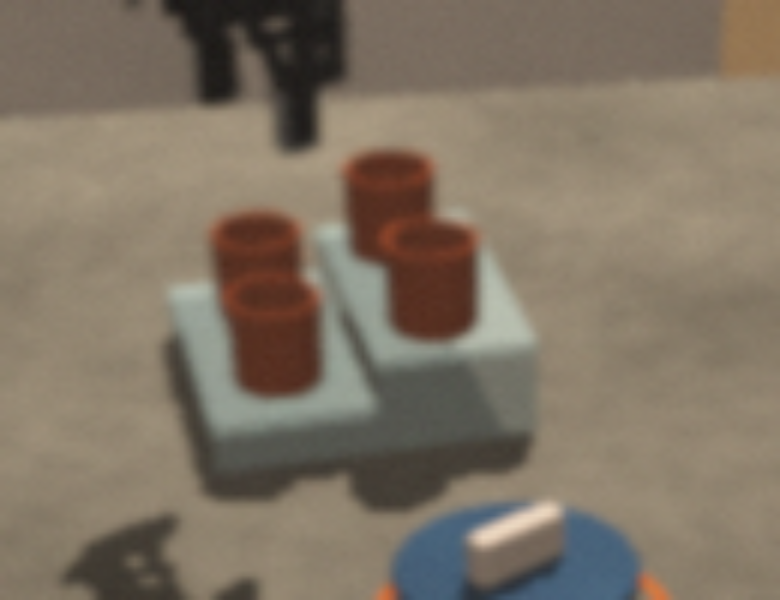

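Four cups are upright (rims at crop (388,165), (432,237), (258,228), (275,292)) and the gripper is above the low near cup, as planned.

>>> jog_arm:
  motion: "0 0 4 0;0 0 8 0;0 0 10.5 0;0 0 11.8 0;0 0 11.8 0;0 0 11.8 0;0 0 11.8 0"

```text
time_s: 41.85
eef_pos: [459.0, 313.7, 30.2]
tcp_rot: [[0.883, 0.469, 0.002], [0.469, -0.883, 0.001], [0.002, -0.0, -1.0]]
wrist_force: [-0.5, 0.7, -0.3]
grip_width: 68.9
grip_force: 0.0
```

>>> jog_arm:
  motion: "0 0 0 0;0 0 0 0;0 0 0 0;0 0 0 0;0 0 0 0"
  jaw: 255
  newtons: 30

```text
time_s: 42.35
eef_pos: [459.0, 313.6, 30.0]
tcp_rot: [[0.883, 0.469, 0.002], [0.469, -0.883, 0.001], [0.002, -0.0, -1.0]]
wrist_force: [0.1, -2.2, 12.3]
grip_width: 49.2
grip_force: 29.1
```

>>> jog_arm:
  motion: "0 0 -1 0;0 0 -3 0;0 0 -6 0;0 0 -9.5 0;0 0 -11.8 0;0 0 -11.8 0;0 0 -11.8 0;0 0 -11.8 0"

```text
time_s: 43.15
eef_pos: [457.8, 312.8, 146.2]
tcp_rot: [[0.883, 0.47, -0.001], [0.47, -0.883, -0.001], [-0.001, 0.0, -1.0]]
wrist_force: [-0.9, 0.1, -1.8]
grip_width: 48.8
grip_force: 31.5
```

```bash
python3 - <<'E'
from h import *
go(540.4,-138.2,180,28)
E
```

```text
t 43.1 pos [457.8 312.8 179.4] yaw 28.0 w 48.8 -> rows [-1.389e+01  4.370e+01 -4.000e-02] 0.0
```

>>> jog_arm:
  motion: "-0.7 2 0 0;-2 6 0 0;-3.3 10.4 0 0;-4.6 14.6 0 0;-6 18.8 0 0;-7.3 23 0 0;-8.6 27.2 0 0;-10 31.4 0 0;-11.3 35.5 0 0;-12.5 39.4 0 0;-13.4 42.2 0 0;-13.9 43.7 0 0"

```text
time_s: 44.35
eef_pos: [540.1, -140.6, 145.7]
tcp_rot: [[0.884, 0.467, -0.002], [0.467, -0.884, -0.0], [-0.002, -0.001, -1.0]]
wrist_force: [0.4, 0.2, -1.6]
grip_width: 48.7
grip_force: 31.5
```

>>> jog_arm:
  motion: "0 0 0 0;0 0 0 0;0 0 0 0;0 0 0 0"

```text
time_s: 44.75
eef_pos: [540.7, -136.6, 146.8]
tcp_rot: [[0.882, 0.471, -0.0], [0.471, -0.882, 0.0], [0.0, -0.0, -1.0]]
wrist_force: [-1.5, 0.3, -1.1]
grip_width: 48.9
grip_force: 31.5
```

```bash
python3 - <<'E'
from h import *
go(540.4,-138.2,47.5,28)
E
```

```text
t 44.8 pos [ 540.7 -136.6  180. ] yaw 28.1 w 48.9 -> rows [-0.1   0.13 13.25] 0.002
```

>>> jog_arm:
  motion: "-0.1 0.1 3 0;-0.1 0.1 7 0;-0.1 0.1 10 0;-0.1 0.1 12 0;-0.1 0.1 13 0;-0.1 0.1 13.2 0;-0.1 0.1 13.2 0;-0.1 0.1 13.2 0;-0.1 0.1 13.2 0"

```text
time_s: 45.65
eef_pos: [540.8, -139.3, 15.7]
tcp_rot: [[0.883, 0.469, 0.001], [0.469, -0.883, -0.0], [0.001, 0.001, -1.0]]
wrist_force: [1.1, -0.5, -1.1]
grip_width: 49.1
grip_force: 31.5
```

>>> jog_arm:
  motion: "0 0 0 0;0 0 0 0;0 0 0 0;0 0 0 0;0 0 -2 0;0 0 -6 0;0 0 -10 0;0 0 -13.2 0;0 0 -13.2 0"
  jaw: 50

```text
time_s: 46.55
eef_pos: [542.4, -139.7, 150.9]
tcp_rot: [[0.883, 0.469, 0.006], [0.469, -0.883, -0.001], [0.005, 0.004, -1.0]]
wrist_force: [-0.2, -0.2, -0.4]
grip_width: 68.6
grip_force: 0.0
```

>>> jog_arm:
  motion: "1.6 -4.7 0 0;3.2 -9.4 0 0;4.8 -14 0 0;6.4 -18.7 0 0;8 -23.4 0 0;9.6 -28 0 0;11.2 -32.7 0 0;12.8 -37.4 0 0;14.4 -42 0 0;16 -46.7 0 0;17.4 -50.9 0 0;17.4 -50.9 0 0"

```text
time_s: 47.75
eef_pos: [451.8, 398.2, 146.0]
tcp_rot: [[0.88, 0.476, -0.002], [0.476, -0.88, 0.002], [-0.0, -0.003, -1.0]]
wrist_force: [-0.9, -1.4, 0.3]
grip_width: 68.9
grip_force: 0.0
```

>>> jog_arm:
  motion: "0 0 0 0;0 0 0 0;0 0 0 0"

```text
time_s: 48.05
eef_pos: [455.5, 390.7, 146.7]
tcp_rot: [[0.884, 0.468, 0.0], [0.468, -0.884, -0.0], [-0.0, 0.0, -1.0]]
wrist_force: [-0.4, -0.1, -0.1]
grip_width: 68.9
grip_force: 0.0
```

```bash
cat >> h.py <<'E'
_a=np.linspace(0,2*np.pi,60,endpoint=False)
def sil(c,x,y,z0):
    P=np.concatenate([np.c_[x+r*np.cos(_a),y+r*np.sin(_a),0*_a+z] for r,z in((23.5,z0),(25,z0+55))])
    m=np.zeros(c['img'].shape[:2],np.uint8); cv2.fillConvexPoly(m,cv2.convexHull((w2p(c,P)*16).round().astype(np.int32)),255,shift=4)
    mm=cv2.moments(m,True); return np.array([mm['m10'],mm['m01'],mm['m00']])/[mm['m00'],mm['m00'],1]
def cups(d,box,z0):
    from scipy.optimize import minimize
    for b in blobs(d,(0,90,30),(12,255,255),box,100):
        if b[1]>700: continue
        g=p2w(d,[b[0]],z0+30)[0][:2]; r=minimize(lambda v:((sil(d,*v,z0)[:2]-b[0])**2).sum(),g,method="Nelder-Mead")
        print("cup",r.x.round(1),"area",b[1],"model",sil(d,*r.x,z0)[2])
E
python3 - <<'E'
from h import *
go(454.6,393,62.5,28)
d=shot(); cups(d,(280,200,400,320),14)
print([(b[1],ell(d,b[2],36)) for b in blobs(d,(85,50,40),(130,255,255),(200,180,310,300),500)])
E
```

```text
t 48.0 pos [455.5 390.7 179.9] yaw 27.9 w 68.9 -> rows [ 0.03 -0.25 11.74] -0.002
cup [ 540.3 -139.9] area 358 model 411.0
[(np.int32(1500), array([555. , 105.6, 112.8, 113.2]))]
```

>>> jog_arm:
  motion: "0 -0.2 4 0;0 -0.2 8 0;0 -0.2 10.5 0;0 -0.2 11.7 0;0 -0.2 11.7 0;0 -0.2 11.7 0;0 -0.2 11.7 0"

```text
time_s: 48.8
eef_pos: [454.8, 394.2, 31.3]
tcp_rot: [[0.883, 0.469, 0.002], [0.469, -0.883, 0.001], [0.002, -0.001, -1.0]]
wrist_force: [-0.3, -0.3, -0.2]
grip_width: 68.7
grip_force: 0.0
```

>>> jog_arm:
  motion: "0 0 0 0;0 0 0 0;0 0 0 0;0 0 0 0;0 0 0 0"
  jaw: 255

```text
time_s: 49.3
eef_pos: [454.7, 394.0, 31.1]
tcp_rot: [[0.883, 0.469, 0.002], [0.469, -0.883, 0.001], [0.002, -0.0, -1.0]]
wrist_force: [0.0, -2.2, 11.7]
grip_width: 49.5
grip_force: 29.1
```

>>> jog_arm:
  motion: "0 0 -1 0;0 0 -3 0;0 0 -6 0;0 0 -9.5 0;0 0 -11.7 0;0 0 -11.7 0;0 0 -11.7 0;0 0 -11.7 0"

```text
time_s: 50.1
eef_pos: [453.6, 393.2, 146.1]
tcp_rot: [[0.883, 0.47, -0.001], [0.47, -0.883, -0.001], [-0.001, 0.0, -1.0]]
wrist_force: [-0.3, -0.0, -1.6]
grip_width: 49.3
grip_force: 31.4
```

```bash
python3 - <<'E'
from h import *
go(445.7,-126.9,180,28)
E
```

```text
t 50.1 pos [453.6 393.2 179.3] yaw 28.0 w 49.3 -> rows [-2.512e+01  4.555e+01 -2.000e-02] 0.0
```

>>> jog_arm:
  motion: "-0.8 1.4 0 0;-2.5 4.6 0 0;-4.8 8.6 0 0;-7 12.7 0 0;-9.3 16.8 0 0;-11.5 20.9 0 0;-13.8 25 0 0;-16.1 29.1 0 0;-18.3 33.2 0 0;-20.6 37.3 0 0;-22.8 41.4 0 0;-24.3 44.1 0 0"

```text
time_s: 51.3
eef_pos: [445.0, -113.4, 146.3]
tcp_rot: [[0.884, 0.467, -0.001], [0.467, -0.884, -0.001], [-0.001, -0.0, -1.0]]
wrist_force: [1.3, 1.0, -1.0]
grip_width: 49.3
grip_force: 31.5
```

>>> jog_arm:
  motion: "-0.8 1.4 0 0;-0.8 1.4 0 0;-0.8 1.4 0 0;-0.8 1.4 0 0;-0.8 1.4 0 0;-0.8 1.4 0 0;-0.8 1.4 0 0"

```text
time_s: 52.0
eef_pos: [446.1, -125.6, 146.8]
tcp_rot: [[0.883, 0.47, -0.0], [0.47, -0.883, 0.0], [-0.0, -0.0, -1.0]]
wrist_force: [0.3, 0.5, -1.5]
grip_width: 49.0
grip_force: 31.5
```

```bash
python3 - <<'E'
from h import *
go(445.7,-126.9,47.8,28)
E
```

```text
t 52.0 pos [ 446.1 -125.6  180. ] yaw 28.0 w 49.0 -> rows [-0.09  0.1  13.22] 0.001
```

>>> jog_arm:
  motion: "-0.1 0.1 3 0;-0.1 0.1 7 0;-0.1 0.1 10 0;-0.1 0.1 12 0;-0.1 0.1 13 0;-0.1 0.1 13.2 0;-0.1 0.1 13.2 0;-0.1 0.1 13.2 0;-0.1 0.1 13.2 0;-0.1 0.1 13.2 0;-0.1 0.1 13.2 0"

```text
time_s: 53.1
eef_pos: [445.8, -127.3, 15.0]
tcp_rot: [[0.883, 0.47, 0.0], [0.47, -0.883, -0.0], [0.0, 0.0, -1.0]]
wrist_force: [-0.2, 0.8, -0.5]
grip_width: 49.2
grip_force: 31.7
```

>>> jog_arm:
  motion: "0 0 0 0;0 0 0 0;0 0 0 0;0 0 0 0;0 0 -2 0;0 0 -6 0;0 0 -10 0;0 0 -13.2 0;0 0 -13.2 0"
  jaw: 50

```text
time_s: 54.0
eef_pos: [447.5, -127.8, 150.5]
tcp_rot: [[0.883, 0.469, 0.006], [0.469, -0.883, -0.001], [0.005, 0.004, -1.0]]
wrist_force: [0.7, -0.3, -1.0]
grip_width: 68.5
grip_force: 0.0
```

>>> jog_arm:
  motion: "3 -3.5 0 0;6 -7 0 0;9 -10.6 0 0;12 -14.2 0 0;15 -17.7 0 0;18 -21.2 0 0;21 -24.8 0 0;24 -28.3 0 0;27 -31.9 0 0;29.1 -34.35 0 0;29.1 -34.35 0 0;29.1 -34.35 0 0"

```text
time_s: 55.2
eef_pos: [540.7, 312.8, 145.7]
tcp_rot: [[0.882, 0.47, -0.001], [0.47, -0.882, -0.001], [-0.002, 0.0, -1.0]]
wrist_force: [0.1, -0.3, 0.1]
grip_width: 68.5
grip_force: 0.0
```

>>> jog_arm:
  motion: "0 0 0 0;0 0 0 0;0 0 0 0;0 0 0 0"

```text
time_s: 55.6
eef_pos: [541.4, 312.1, 147.0]
tcp_rot: [[0.883, 0.469, 0.0], [0.469, -0.883, 0.0], [0.0, 0.0, -1.0]]
wrist_force: [-0.7, 0.4, 0.6]
grip_width: 68.4
grip_force: 0.0
```

```bash
python3 - <<'E'
from h import *
go(541.1,312.9,92.5,28)
d=shot(); cups(d,(280,200,400,320),14)
print([(b[1],ell(d,b[2],36)) for b in blobs(d,(85,50,40),(130,255,255),(200,180,310,300),500)])
E
```

```text
t 55.6 pos [541.4 312.1 180.2] yaw 28.0 w 68.4 -> rows [ 0.01 -0.08  8.77] -0.001
cup [ 540.3 -139.9] area 358 model 411.0
cup [ 443.6 -127. ] area 349 model 403.0
[(np.int32(1506), array([555.2, 105.4, 112.4, 113.6]))]
```

>>> jog_arm:
  motion: "0 -0.1 4 0;0 -0.1 7 0;0 -0.1 8.75 0;0 -0.1 8.75 0;0 -0.1 8.75 0;0 -0.1 8.75 0"

```text
time_s: 56.25
eef_pos: [541.5, 313.8, 60.7]
tcp_rot: [[0.883, 0.469, 0.002], [0.469, -0.883, 0.001], [0.002, -0.0, -1.0]]
wrist_force: [0.6, 0.2, -0.1]
grip_width: 68.5
grip_force: 0.0
```

>>> jog_arm:
  motion: "0 0 0 0;0 0 0 0;0 0 0 0;0 0 0 0;0 0 0 0"
  jaw: 255

```text
time_s: 56.75
eef_pos: [541.6, 313.8, 60.6]
tcp_rot: [[0.883, 0.469, 0.002], [0.469, -0.883, 0.001], [0.002, -0.0, -1.0]]
wrist_force: [-0.7, -2.2, 9.7]
grip_width: 48.8
grip_force: 29.6
```

>>> jog_arm:
  motion: "0 0 -1 0;0 0 -3 0;0 0 -6 0;0 0 -8.75 0;0 0 -8.75 0;0 0 -8.75 0;0 0 -8.75 0"

```text
time_s: 57.45
eef_pos: [540.4, 313.2, 146.4]
tcp_rot: [[0.883, 0.47, -0.001], [0.47, -0.883, -0.0], [-0.001, 0.0, -1.0]]
wrist_force: [-0.7, 0.7, -0.3]
grip_width: 48.5
grip_force: 31.3
```

```bash
python3 - <<'E'
from h import *
go(554,-42.9,180,28)
E
```

```text
t 57.5 pos [540.4 313.2 179.6] yaw 28.0 w 48.5 -> rows [-1.552e+01  3.208e+01 -3.000e-02] 0.0
```

>>> jog_arm:
  motion: "-0.7 1.4 0 0;-2 4.2 0 0;-3.7 7.6 0 0;-5.4 11.2 0 0;-7.1 14.7 0 0;-8.8 18.2 0 0;-10.5 21.7 0 0;-12.2 25.2 0 0;-13.6 28.2 0 0;-14.8 30.5 0 0;-15.5 32.1 0 0;-15.5 32.1 0 0"

```text
time_s: 58.65
eef_pos: [553.8, -46.4, 146.2]
tcp_rot: [[0.885, 0.466, -0.001], [0.466, -0.885, -0.001], [-0.002, 0.0, -1.0]]
wrist_force: [0.3, 0.0, -0.7]
grip_width: 48.1
grip_force: 31.3
```

>>> jog_arm:
  motion: "0 0 0 0;0 0 0 0;0 0 0 0;0 0 0 0;0 0 0 0"

```text
time_s: 59.15
eef_pos: [554.6, -42.3, 146.8]
tcp_rot: [[0.883, 0.47, -0.0], [0.47, -0.883, 0.0], [0.0, -0.0, -1.0]]
wrist_force: [-0.1, 0.3, -1.2]
grip_width: 48.6
grip_force: 31.3
```

```bash
python3 - <<'E'
from h import *
go(554.3,-42.9,47,28)
E
```

```text
t 59.1 pos [554.6 -42.3 180. ] yaw 28.0 w 48.6 -> rows [-0.06  0.04 13.3 ] 0.001
```

>>> jog_arm:
  motion: "0 0 3 0;0 0 7 0;0 0 10 0;0 0 12 0;0 0 13 0;0 0 13.25 0;0 0 13.25 0;0 0 13.25 0;0 0 13.25 0;0 0 13.25 0;0 0 13.25 0"

```text
time_s: 60.25
eef_pos: [554.8, -42.7, 14.5]
tcp_rot: [[0.883, 0.469, 0.0], [0.469, -0.883, -0.0], [0.0, 0.0, -1.0]]
wrist_force: [0.4, -0.0, 0.8]
grip_width: 48.8
grip_force: 31.3
```

>>> jog_arm:
  motion: "0 0 0 0;0 0 0 0;0 0 0 0;0 0 0 0;0 0 -2 0;0 0 -6 0;0 0 -10 0;0 0 -13.2 0;0 0 -13.2 0"
  jaw: 50

```text
time_s: 61.15
eef_pos: [556.8, -42.8, 150.4]
tcp_rot: [[0.883, 0.469, 0.006], [0.469, -0.883, -0.0], [0.005, 0.003, -1.0]]
wrist_force: [1.1, 0.3, -0.5]
grip_width: 68.5
grip_force: 0.0
```

>>> jog_arm:
  motion: "2 -4.3 0 0;4 -8.6 0 0;6 -13 0 0;8 -17.4 0 0;10 -21.8 0 0;12 -26.2 0 0;14 -30.5 0 0;16 -34.8 0 0;17.6 -38.4 0 0;18.7 -40.7 0 0;18.7 -40.7 0 0;18.7 -40.7 0 0"

```text
time_s: 62.35
eef_pos: [528.2, 404.4, 145.4]
tcp_rot: [[0.883, 0.47, -0.001], [0.47, -0.883, -0.001], [-0.001, 0.0, -1.0]]
wrist_force: [-0.1, -0.7, -0.2]
grip_width: 68.7
grip_force: 0.0
```

>>> jog_arm:
  motion: "0 0 0 0;0 0 0 0;0 0 0 0;0 0 0 0"

```text
time_s: 62.75
eef_pos: [528.9, 404.0, 146.5]
tcp_rot: [[0.883, 0.469, 0.0], [0.469, -0.883, 0.0], [0.0, 0.0, -1.0]]
wrist_force: [-0.8, 0.1, -0.1]
grip_width: 68.4
grip_force: 0.0
```

```bash
python3 - <<'E'
from h import *
go(527.9,404.3,92.5,28)
d=shot(); cups(d,(280,200,400,320),14)
print([(b[1],ell(d,b[2],36)) for b in blobs(d,(85,50,40),(130,255,255),(200,180,310,300),500)])
E
```

```text
t 62.8 pos [528.9 404.  179.7] yaw 28.0 w 68.4 -> rows [-0.08 -0.08  8.72] -0.001
cup [553.5 -42.7] area 344 model 398.0
cup [ 540.3 -139.9] area 359 model 409.0
cup [ 443.5 -127. ] area 348 model 402.0
[(np.int32(1490), array([575.2, 170.1, 112.9, 113.3]))]
```

The pot was knocked to (575,170). I place the last cup and then slide the pot back.

>>> jog_arm:
  motion: "-0.1 -0.1 4 0;-0.1 -0.1 7 0;-0.1 -0.1 8.7 0;-0.1 -0.1 8.7 0;-0.1 -0.1 8.7 0;-0.1 -0.1 8.7 0"

```text
time_s: 63.4
eef_pos: [528.1, 405.4, 60.9]
tcp_rot: [[0.883, 0.469, 0.002], [0.469, -0.883, 0.001], [0.002, -0.0, -1.0]]
wrist_force: [-0.0, 0.1, 1.2]
grip_width: 68.6
grip_force: 0.0
```

>>> jog_arm:
  motion: "0 0 0 0;0 0 0 0;0 0 0 0;0 0 0 0;0 0 0 0"
  jaw: 255

```text
time_s: 63.9
eef_pos: [528.1, 405.2, 60.8]
tcp_rot: [[0.883, 0.469, 0.002], [0.469, -0.883, 0.001], [0.002, -0.0, -1.0]]
wrist_force: [-0.6, -2.3, 9.8]
grip_width: 49.2
grip_force: 29.6
```

>>> jog_arm:
  motion: "0 0 -1 0;0 0 -3 0;0 0 -6 0;0 0 -8.7 0;0 0 -8.7 0;0 0 -8.7 0;0 0 -8.7 0"

```text
time_s: 64.6
eef_pos: [526.9, 404.6, 145.8]
tcp_rot: [[0.883, 0.47, -0.001], [0.47, -0.883, -0.001], [-0.001, 0.0, -1.0]]
wrist_force: [-0.6, -0.3, -1.9]
grip_width: 49.1
grip_force: 31.4
```

```bash
python3 - <<'E'
from h import *
go(459,-31,180,28)
E
```

```text
t 64.6 pos [526.9 404.6 179. ] yaw 28.0 w 49.1 -> rows [-26.45  35.26  -0.07] 0.0
```

>>> jog_arm:
  motion: "-0.8 1.1 0 0;-2.6 3.5 0 0;-5.3 7 0 0;-8 10.6 0 0;-10.6 14.1 0 0;-13.2 17.6 0 0;-15.9 21.2 0 0;-18.5 24.7 0 0;-21.2 28.2 0 0;-23.8 31.7 0 0;-25.6 34.1 0 0;-26.4 35.2 0 0"

```text
time_s: 65.8
eef_pos: [457.8, -33.5, 146.0]
tcp_rot: [[0.885, 0.466, -0.001], [0.466, -0.885, -0.001], [-0.002, 0.0, -1.0]]
wrist_force: [-0.8, 1.0, -0.8]
grip_width: 49.3
grip_force: 31.4
```

>>> jog_arm:
  motion: "0 0 0 0;0 0 0 0;0 0 0 0;0 0 0 0;0 0 0 0;0 0 0 0"

```text
time_s: 66.4
eef_pos: [459.5, -29.5, 146.2]
tcp_rot: [[0.883, 0.47, -0.0], [0.47, -0.883, 0.0], [-0.0, -0.0, -1.0]]
wrist_force: [-0.1, -0.2, -2.2]
grip_width: 49.5
grip_force: 31.4
```

```bash
python3 - <<'E'
from h import *
go(459,-31,47.3,28)
d=shot()
print([(b[1],b[0],ell(d,b[2],36)) for b in blobs(d,(85,50,40),(130,255,255),(180,150,310,300),500)])
for b in blobs(d,(0,0,150),(179,70,255),(190,180,270,260),30):
    w=p2w(d,b[2],62)[:,:2]; print('bar',b[1],w.mean(0).round(1),cv2.minAreaRect(w.astype(np.float32)))
E
```

```text
t 66.4 pos [459.5 -29.5 179.4] yaw 28.0 w 49.5 -> rows [-0.11  0.11 13.21] 0.001
[(np.int32(1486), array([225.76783311, 228.59017497]), array([575.3, 170.2, 112.9, 113.1]))]
bar 109 [575.6 170.7] ((575.4366455078125, 170.63107299804688), (48.235294342041016, 12.977621078491211), 28.853694915771484)
```

>>> jog_arm:
  motion: "-0.1 0.1 3 0;-0.1 0.1 7 0;-0.1 0.1 10 0;-0.1 0.1 12 0;-0.1 0.1 13 0;-0.1 0.1 13.2 0;-0.1 0.1 13.2 0;-0.1 0.1 13.2 0;-0.1 0.1 13.2 0;-0.1 0.1 13.2 0;-0.1 0.1 13.2 0"

```text
time_s: 67.55
eef_pos: [459.3, -31.2, 14.5]
tcp_rot: [[0.883, 0.47, 0.0], [0.47, -0.883, 0.0], [0.0, 0.0, -1.0]]
wrist_force: [0.8, 0.1, -0.7]
grip_width: 48.8
grip_force: 31.7
```

>>> jog_arm:
  motion: "0 0 0 0;0 0 0 0;0 0 0 0;0 0 0 0;0 0 -2 0;0 0 -6 0;0 0 -10 0;0 0 -12 0;0 0 -12 0"
  jaw: 50

```text
time_s: 68.45
eef_pos: [460.5, -31.3, 136.9]
tcp_rot: [[0.883, 0.469, 0.005], [0.469, -0.883, 0.0], [0.004, 0.002, -1.0]]
wrist_force: [0.2, 0.5, -1.3]
grip_width: 68.2
grip_force: 0.0
```

>>> jog_arm:
  motion: "4 -2.5 0 0;8 -5 0 0;12 -7.5 0 0;16 -10 0 0;19.8 -12.3 0 -0.02;19.8 -12.3 0 -0.02;19.8 -12.3 0 -0.02;19.8 -12.3 0 -0.02;19.8 -12.3 0 -0.02;19.8 -12.3 0 -0.02"
  jaw: 130
  newtons: 40

```text
time_s: 69.45
eef_pos: [576.1, 169.4, 134.4]
tcp_rot: [[0.874, 0.486, 0.0], [0.486, -0.874, -0.0], [-0.0, 0.0, -1.0]]
wrist_force: [0.4, -0.3, -0.7]
grip_width: 42.1
grip_force: 0.0
```

```bash
python3 - <<'E'
from h import *
go(575.5,170.6,41.5,29)
d=shot(); cups(d,(280,200,400,320),14)
e=shot('side'); print([(b[1],b[0].round(),ell(e,b[2],36)) for b in blobs(e,(85,50,30),(130,255,255),(180,150,330,310),100)])
E
```

```text
t 69.5 pos [576.1 169.4 167.6] yaw 29.1 w 42.1 -> rows [ 1.000e-02 -1.300e-01  1.261e+01] 0.001
cup [553.3 -42.7] area 346 model 399.0
cup [ 540.3 -139.9] area 357 model 411.0
cup [457.5 -29.9] area 328 model 385.0
cup [ 443.4 -126.8] area 344 model 402.0
[(np.int32(513), array([259., 202.]), array([572.2, 164.7, 111.8, 115.6]))]
```

>>> jog_arm:
  motion: "0 -0.1 4 0;0 -0.1 8 0;0 -0.1 11 0;0 -0.1 12.6 0;0 -0.1 12.6 0;0 -0.1 12.6 0;0 -0.1 12.6 0"

```text
time_s: 70.25
eef_pos: [576.7, 171.5, 9.9]
tcp_rot: [[0.873, 0.487, 0.002], [0.487, -0.873, 0.001], [0.002, 0.0, -1.0]]
wrist_force: [-0.2, 0.2, 0.1]
grip_width: 42.1
grip_force: 0.0
```

>>> jog_arm:
  motion: "0 0 0 0;0 0 0 0;0 0 0 0;0 0 0 0;0 0 0 0;0 0 0 0"
  jaw: 255

```text
time_s: 70.85
eef_pos: [576.4, 171.2, 9.4]
tcp_rot: [[0.873, 0.487, 0.002], [0.487, -0.873, 0.0], [0.002, 0.001, -1.0]]
wrist_force: [-1.1, -1.5, 12.0]
grip_width: 13.6
grip_force: 39.6
```

```bash
python3 - <<'E'
from h import *
go(558,104,41.5)
E
```

```text
t 70.8 pos [576.4 171.2  42.6] yaw 29.1 w 13.6 -> rows [-4.88  4.97  0.11] 0
```

>>> jog_arm:
  motion: "-0.4 0.4 0 0;-1 1 0 0;-1.8 1.8 0 0;-2.6 2.7 0 0;-3.4 3.5 0 0;-4.1 4.2 0 0;-4.6 4.7 0 0;-4.8 4.9 0 0;-4.8 4.9 0 0;-4.8 4.9 0 0;-4.8 4.9 0 0"

```text
time_s: 71.95
eef_pos: [558.6, 105.3, 9.4]
tcp_rot: [[0.873, 0.487, 0.002], [0.487, -0.873, 0.001], [0.002, 0.001, -1.0]]
wrist_force: [0.7, 0.1, 10.4]
grip_width: 13.4
grip_force: 40.5
```

>>> jog_arm:
  motion: "0 0 0 0;0 0 0 0;0 0 0 0;0 0 -2 0;0 0 -6 0;0 0 -11 0;0 0 -11 0;0 0 -11 0"
  jaw: 130

```text
time_s: 72.75
eef_pos: [558.1, 105.1, 119.4]
tcp_rot: [[0.873, 0.487, 0.002], [0.487, -0.873, 0.0], [0.002, 0.001, -1.0]]
wrist_force: [-1.5, -0.1, -1.2]
grip_width: 42.0
grip_force: 0.0
```

>>> jog_arm:
  motion: "-4 -3 -1 0;-8 -6 -2 0;-12 -9 -3 0;-16 -12 -3 0;-18 -16 -3 0;-18 -20 -3 0;-18 -20 -3 0;-18 -20 -3 0"

```text
time_s: 73.55
eef_pos: [302.3, 192.1, 147.7]
tcp_rot: [[0.872, 0.489, -0.001], [0.489, -0.872, -0.001], [-0.001, 0.0, -1.0]]
wrist_force: [1.4, -0.3, 0.1]
grip_width: 41.9
grip_force: 0.0
```

```bash
python3 - <<'E'
from h import *
go(400,200,200)
d=shot(); cups(d,(280,200,400,320),14)
print("lid",[(b[1],ell(d,b[2],36)) for b in blobs(d,(85,50,40),(130,255,255),(180,150,310,300),500)])
e=shot('side')
cv2.imwrite('pics/fin.png',np.hstack([cv2.resize(d['img'][190:320,205:405],(400,260)),cv2.resize(e['img'][180:310,170:370],(400,260))]))
E
```

```text
t 73.5 pos [302.3 192.1 180.9] yaw 29.3 w 41.9 -> rows [ 8.9   4.09 -1.92] 0
cup [553.5 -42.9] area 345 model 397.0
cup [ 540.3 -139.9] area 359 model 409.0
cup [457.2 -30. ] area 335 model 383.0
cup [ 443.5 -126.9] area 350 model 403.0
lid [(np.int32(1489), array([556.5, 106.1, 112.7, 113.1]))]
```

View pics/fin.png

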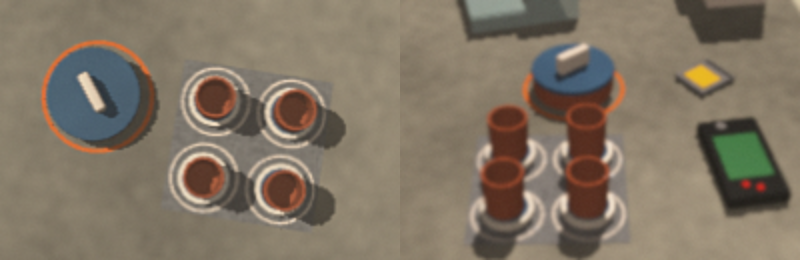

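The final view shows the pot inside the orange ring at (97,97). The four cups stand upright on coasters in their rings at (215,97), (295,110), (203,178) and (283,189), and the console and cartridge are undisturbed. Handing in.

```bash
python3 -c "
from cell import *
print(job_done())"
```

```text
the job is handed in; nothing more can be done
None
```

The job is handed in: the pot is parked in the orange ring (slid back once after it was knocked), four coasters lie in their rings with a cup upright on each, and one spare is left in the caddy; no verdict came back.

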